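# Clamp a brake pad in the bonding press, a quarter turn past contact

## Task

Lay the loose brake pad, lining up, on the spring bed of the bench screw press and slide it lengthwise between the side guides fully home against the rear stop. Then wind the handwheel clockwise by its crank until the platen just touches the lining, and from that touch give it one quarter turn more, no further, so that the bed's springs hold the bond under the right pressure; let go and leave it so. Leave the other things on the bench where they are.

Things in the scene. Friction and masses are not known exactly. Their poses are not given: they have to be found in the camera images.
- press: Fixed, dark grey-green cast bench screw press: base 190 x 250 x 18 mm, two 20 mm steel pillars left and right of the screw at y = -92 and +92 mm, crosshead 48 mm deep (x), its underside 140 mm above the bench. Origin: centre of the base's underside on the bench, exactly on the screw's axis. Own z up; own -x is the open front, towards the robot; own +x the rear.
- bed_middle (a point): Fixed point of the press on the screw axis, 68 mm above the bench, press axes. Here lies a bright steel spring bed, a plate 72 mm wide (y), from x = -110 to +73 mm. Its true top is 59 to 77 mm above the bench: its adjusting screw was left at an unknown height. The pad is home with its middle on this axis. The bed yields only above 85 N, then 1 mm per further 8 N.
- bed_entry (a point): Fixed point of the press 110 mm ahead of the screw axis, at the bed's front edge, 68 mm above the bench, press axes. Counted from the screw axis, these stand 8 mm above the bed's surface: dark rear stop with its face at x = +64.5 mm; two dark side guides, 50 mm apart inside, x = 0 to +65 mm, with flared mouths 57 mm wide that begin at x = -22 mm. Ahead of that the bed is plain.
- ram: Steel platen of the press, 70 mm (x) by 64 mm (y), 14 mm thick, on a dark cross arm guided by the pillars; it does not turn. Origin: centre of its flat underside. It goes down 20 mm for each clockwise turn of the screw. It starts 103 to 109 mm above the bench, leaving 9 to 31 mm of air over a pad on the bed.
- screw (a joint): Turn of the screw, rad: grows as the handwheel is wound clockwise seen from above (platen down). Starts at 0 to 1.3; its end stop at 14.5 is never reached. It stays where it is left. In free air a steady drag of about 0.5 N m resists turning (about 11 N at the crank while it moves, less felt when it stands still).
- wheel (a point): Centre of the top face of the bright disc handwheel (112 mm diameter) on the screw axis; turns and sinks with the screw. When the platen meets the pad the resisting moment rises within about 20 degrees by about 0.27 N m (6 N more at the crank), then by 0.13 N m over the next quarter turn. A quarter turn past contact clamps with 120 N; a tenth of a turn is 15 N.
- crank_grip (a point): Mid-height of the black upright crank grip on the handwheel: 20 mm diameter, 48 mm long (24 mm above and below this point), 45 mm from the screw axis. It spins freely on its pin, so a gripper can hold it and go round without turning. Starts 255 to 260 mm above the bench, sinks with the platen. The disc's top lies 26 mm below this point; nothing stands higher than the grip.
- pad: Loose brake pad, 128 mm (own x) by 46 mm (own y) by 18 mm thick, 0.26 to 0.4 kg, flat on the bench right of the press: grey steel backing plate 5 mm thick, on it the dark lining 116 mm long, 13 mm thick, centred. Origin: centre of underside; own z up. Either end may lead. When home its front 29 mm stick out ahead of the platen, below the wheel's rim: push there leaning back 15 to 40 degrees.
- cleaner_can: Red and white aerosol can with a red nozzle, 65 mm diameter, 234 mm tall, standing; to be left alone. Origin: centre of its base.
- tube_green: Green squeeze tube standing on its white cap, 151 mm tall; to be left alone. Origin: centre of its base.
- abrasive_pad: Dark grey-green scuff pad, 58 x 30 x 19 mm; to be left alone. Origin: centre of its underside.
- marker: White paint marker with a yellow cap, 125 mm long, lying; to be left alone. Origin: centre of its underside.
Mind the look-alikes: they are no part of the job. Of the things like the pad, leave any that is white or yellow; of the rest the larger one is meant.

How it is judged:
On the way, in this order (a step that is already met when the one before it is completed fails the run):
1. the pad lies home on the bed (within 4 mm of the rear stop and between the guides), let go, with the platen still clear of it (x of pad in the frame of press above -0.004 m and y of pad in the frame of press between -0.004 and 0.004 m and angle between the x axis of pad and the x axis of press, either way round below 0.08 rad and angle between pad's own z axis and vertical below 0.06 rad and z of pad in the frame of press below 0.079 m and contact force between each of the fingers, ram and pad below 0.3 N), for 0.2 s.
2. the platen has been wound down onto the pad (contact force between ram and pad above 60 N), for 0.1 s.
At the end, for the whole second after the job is handed in: the pad is home (within 4 mm of the rear stop, within 4 mm of the middle, straight within 0.08 rad, flat), the platen clamps it with 105 to 135 N (a quarter turn past contact, give or take about 0.09 turn), and the screw is at rest (contact force between ram and pad between 105 and 135 N and x of pad in the frame of press above -0.004 m and y of pad in the frame of press between -0.004 and 0.004 m and angle between the x axis of pad and the x axis of press, either way round below 0.08 rad and angle between pad's own z axis and vertical below 0.06 rad and velocity of joint screw between -0.03 and 0.03 rad/s); the robot touches nothing.
It fails at once if the pad was clamped with more than 150 N (wound well over a quarter turn past contact) (contact force between ram and pad above 150 N).
It fails at once if the platen was pressed on the pad while the pad was not home (contact force between ram and pad above 25 N and (x of pad in the frame of press below -0.006 m or angle between pad's own z axis and vertical above 0.1 rad)).
It fails at once if the can, the tube, the scuff pad or the marker was moved by more than 30 mm, or the can or the tube was tipped (distance of any of cleaner_can, tube_green, abrasive_pad, marker from where it was at the start of the episode above 0.03 m or angle between any of cleaner_can, tube_green's own z axis and vertical above 0.3 rad).
It also fails if it takes over 72 s, if anything falls off the work surface, if the arm or the gripper's body presses on something with over 40 N, if the wrist force passes 120 N, or if a joint passes its speed limit or range.

## Robot

A 7-joint arm with a two-finger parallel gripper is mounted at the origin on a cart in front of the work surface, level with it; the furniture and walls round the work are solid. World frame = base frame: x ahead of the robot, y to its left, z up, the work surface at z = 0. Lengths are in m, angles in rad, forces in N, time in s.
With the tool pointing down it reaches from about 0.4 to 0.85 m from the base axis. Payload 6.9 kg.
Tool frame: the origin (TCP) lies on the centre line of the jaws, within the pads' length; the fingertips stand 22 mm ahead of it and the grasp point (between the pads) lies 3 mm ahead of it (r.finger_overhang is the distance from the TCP to the fingertips, in m); x points along the fingers, y is the direction in which the jaws open and shut, and the axes are right-handed (so a half turn about x gives the same grasp; the last joint's range is limited). The gripper opens to 85 mm and grips with 20 to 120 N. Pads are 22 mm wide; open, the fingers measure 114 mm over their backs; the gripper's body (76 mm by 85 mm) begins 54 mm behind the grasp point. The pads swing forward as they close: fully open they stand 13 mm farther back than shut.
Start: joints at [-1.125, 0.507, -0.238, 1.5, 0.126, 1.149, -0.155], TCP at [0.208, 0.589, 0.253] pointing down, gripper open.
Joint ranges: [-3.08, 3.08], [-0.24, 2.05], [-1.43, 1.35], [0, 2.5], [-1.52, 4.66], [0.17, 1.96], [-2.89, 2.89]. Speed limits (rad/s): [2.39, 2.39, 3.14, 3.14, 3.14, 3.14, 3.14].

## Interface

Orientations are given as a unit quaternion [w, x, y, z].
In Python, from plant import r, capture, close_job gives the robot as it stands.
- The arm moves only by the tool play_rows, never from a script. Its argument "series" is a list of rows, each a list of 2 entries, a list of its own where there are three numbers: the shift along the tool's x, y, z in cm, then the turn, a rotation vector about the tool's x, y, z in degrees. A call has 1 to 20 rows; each row shifts and turns the commanded pose from where the row before left it, along the tool's axes as they then stand; what a row does not reach is not made up. A row lasts 1/10 s, in which the tool goes at most 50 mm and 8.59 degrees, less where a joint would pass 70% of its speed; a pose out of reach is approached as far as the arm can. A call is refused whole if a number of a shift passes 5 or a number of a turn 8.59, either way. A call with a gripper value outside its range is refused whole. "grip" is the opening, from 0 (shut) to 1 (fully open), set as the call begins (left out, the last holds). The fingers move at their own pace and stop on an object; "grip_force" is the grip in N (left out, the last holds). Time passes only in rows, so rows that do not move let the fingers close. It gives the time, the measured TCP pose, the force and the opening at its end, in the units of the state.
- r.observe(): the state, without advancing time (a new reading comes with each control period).
- capture(name): name is "scene" or "top" or "wrist"; returns a dict with "pixels" (400x640x3 uint8, red, green, blue), "vfov" (degrees; the focal length in pixels is half the picture's height over the tangent of half this angle, whatever the lens; pixels are square), "cx", "cy" (the principal point, pixels), "position" and "orientation" of the camera in the world; the wrist camera has in their place "tool_from_camera" (4x4, takes a point from camera to tool coordinates, whose origin is the TCP and whose axes are the tool frame's). Camera axes: x right, y down, z forward; pixel columns grow to the right and rows downward; lengths in m; the calibration is good to about 2 mm. A picture is of the moment at which its call begins: read the wrist's pose just before it. There is no depth.
- close_job(): hands the job in, once; it reports no verdict.
The state is a dict: "clock": time; "joints": joint angles; "qvel": joint speeds; "joint_torque": joint torques, N m; "position": TCP position; "eef_rot": TCP orientation; "contact_force": force on the tool from outside, world axes, zero at the start; "ft_torque": the same for the moment, N m; "finger_gap": opening from 0.0 (shut) to 1.0 (fully open).
Only numpy, scipy, OpenCV 4.12 (cv2) and the standard library are available. Lean on these libraries where they do the work, as an engineer would, in place of code of your own. Each camera call takes 0.05 s, during which the arm holds its last target.

## Working session

There is one attempt and no reset: what is moved stays moved. The work goes in short steps, Python scripts to look and compute and a tool call to move; the robot and the scene stay as the last step left them, time stands still between calls to the robot, and variables do not carry over. Pictures are saved under pics/ and viewed, and the job is handed in when it is done.

Besides the shell and the picture viewer there is one more tool, called after "Request:" as name(argument=value, ...) on one line, values as JSON. play_rows: Moves the arm, as the interface text tells. Its arguments: {"type":"object","properties":{"series":{"type":"array","items":{"type":"array"}},"grip":{"type":"number"},"grip_force":{"type":"number"}},"required":["series"]}

```bash
ls; mkdir -p pics; python3 - <<'E'
from plant import r, capture
import cv2,json,pickle
s=r.observe()
for k,v in s.items(): print(k,v)
for n in("scene","top","wrist"):
    c=capture(n); cv2.imwrite(f"pics/{n}0.png",c["pixels"][:,:,::-1]); pickle.dump(c,open(f"pics/{n}0.pkl","wb"))
    print(n,{k:v for k,v in c.items() if k!="pixels"})
E
```

```text
pics
clock 0.0
joints [-1.12548538  0.50833845 -0.23751116  1.50110095  0.12572396  1.14889521
 -0.15480026]
qvel [-6.31870123e-05 -3.55606027e-04 -4.29245152e-04  1.61395183e-03
 -6.64264874e-04 -1.22674370e-03 -2.43048904e-04]
joint_torque [-4.96872890e-04 -6.20575404e+01 -2.18656763e+00 -2.49650127e+01
  1.27880505e-02  1.16910096e-02  4.25526810e-05]
position [0.20825587 0.58881068 0.25243979]
eef_rot [ 0.69684093  0.11894689  0.69700984 -0.12017335]
contact_force [ 1.04037939  0.14337075 -0.16854196]
ft_torque [ 0.01918638 -0.00041534 -0.00168245]
finger_gap 0.9999360327654302
scene {'vfov': 45.58712862707733, 'cx': 322.4477073304247, 'cy': 195.5561280138691, 'position': array([-0.64053082,  0.66315676,  0.86271676]), 'orientation': array([ 0.24924243, -0.41260254,  0.74631851, -0.45896192])}
top {'vfov': 55.548558809862655, 'cx': 319.61575956984154, 'cy': 198.05930405468638, 'position': array([ 0.4189046 , -0.08255708,  1.24614841]), 'orientation': array([-0.03911603,  0.71031466, -0.70214075,  0.03035443])}
wrist {'vfov': 71.53620435653627, 'cx': 322.55078360573657, 'cy': 193.8538918066462, 'tool_from_camera': array([[-7.98249131e-05, -3.17567777e-01,  9.48235572e-01,
        -1.21283445e-01],
       [ 9.99999385e-01,  1.02357285e-03,  4.26981049e-04,
        -1.51815469e-04],
       [-1.10618361e-03,  9.48235023e-01,  3.17567500e-01,
        -8.14502499e-02],
       [ 0.00000000e+00,  0.00000000e+00,  0.00000000e+00,
         1.00000000e+00]])}
```

View pics/scene0.png

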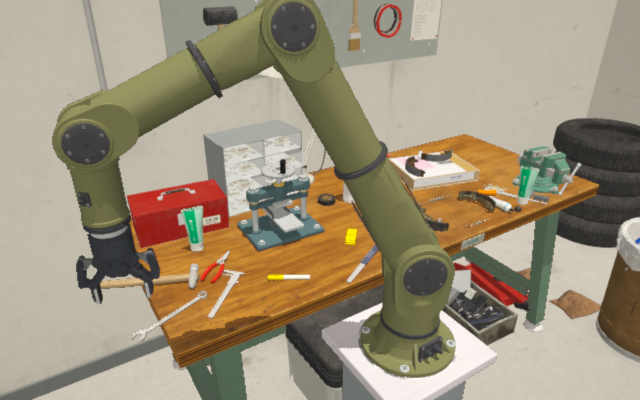

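View pics/top0.png

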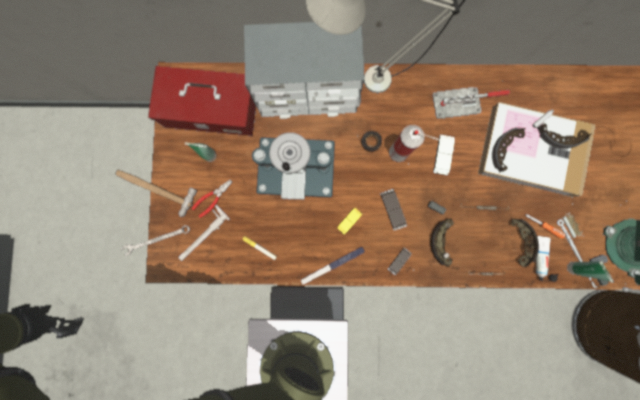

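View pics/wrist0.png

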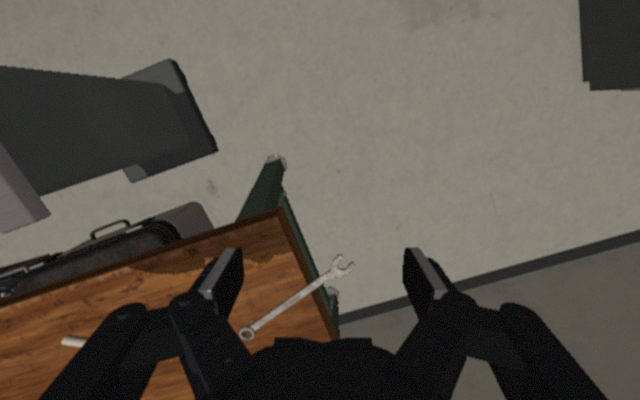

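```bash
cat > h.py <<'E'
import numpy as np,cv2,pickle
from scipy.spatial.transform import Rotation as R
def q2R(q): return R.from_quat([q[1],q[2],q[3],q[0]]).as_matrix()
def cam(c,state=None):
    f=200/np.tan(np.radians(c["vfov"])/2)
    if "position" in c: return f,q2R(c["orientation"]),np.array(c["position"])
    T=np.array(c["tool_from_camera"]);Rt=q2R(state["eef_rot"])
    return f,Rt@T[:3,:3],np.array(state["position"])+Rt@T[:3,3]
def ray(c,u,v,state=None):
    f,Rc,p=cam(c,state); d=Rc@np.array([(u-c["cx"])/f,(v-c["cy"])/f,1]); return p,d
def atz(c,u,v,z,state=None):
    p,d=ray(c,u,v,state); return p+d*(z-p[2])/d[2]
def proj(c,P,state=None):
    f,Rc,p=cam(c,state); q=Rc.T@(np.array(P)-p); return c["cx"]+f*q[0]/q[2],c["cy"]+f*q[1]/q[2]
def crop(c,x0,y0,x1,y1,s,name):
    im=cv2.resize(c["pixels"][y0:y1,x0:x1,::-1],None,fx=s,fy=s,interpolation=cv2.INTER_CUBIC)
    for x in range((x0//10+1)*10,x1,10): cv2.putText(im,str(x),((x-x0)*s,8),0,.3,(0,255,255),1);cv2.line(im,((x-x0)*s,10),((x-x0)*s,14),(0,255,255),1)
    for y in range((y0//10+1)*10,y1,10): cv2.putText(im,str(y),(0,(y-y0)*s),0,.3,(0,255,255),1)
    cv2.imwrite(name,im)
def load(n): return pickle.load(open(f"pics/{n}.pkl","rb"))
def snap(n,tag):
    from plant import r,capture
    s=r.observe(); c=capture(n); c["state"]={k:np.array(v) for k,v in s.items()}
    pickle.dump(c,open(f"pics/{n}{tag}.pkl","wb")); cv2.imwrite(f"pics/{n}{tag}.png",c["pixels"][:,:,::-1]); return c
E
python3 - <<'E'
from h import *
c=load("top0")
crop(c,240,125,350,205,7,"pics/t_press.png"); crop(c,330,135,460,275,4,"pics/t_pads.png")
for n,u,v in(("big",394,209),("small",400,260),("yel",349,220),("white",444,155),("base",298,362),("can",410,130)): print(n,atz(c,u,v,0.01))
for P in((0,0,0),(.5,0,0),(.6,.1,0)): print(P,proj(c,P))
E
```

```text
big [ 0.50759372 -0.30899283  0.01      ]
small [ 0.34367401 -0.32706242  0.01      ]
yel [ 0.47011642 -0.1628408   0.01      ]
white [ 0.68778551 -0.47463212  0.01      ]
base [ 0.02279322 -0.00489955  0.01      ]
can [ 0.77108465 -0.36384911  0.01      ]
(0, 0, 0) (np.float64(296.53960217608983), np.float64(368.40855857264535))
(0.5, 0, 0) (np.float64(299.29291310149466), np.float64(210.45285770715842))
(0.6, 0.1, 0) (np.float64(269.7076494606837), np.float64(180.026717434382))
```

View pics/t_press.png

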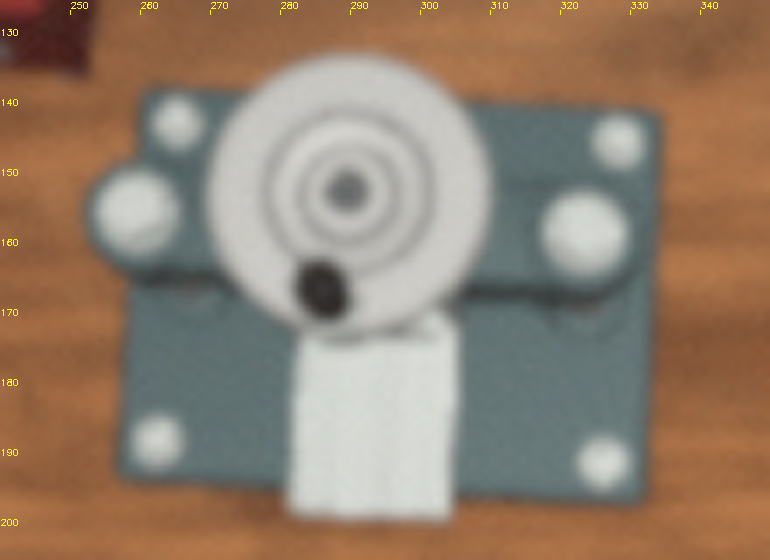

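View pics/t_pads.png

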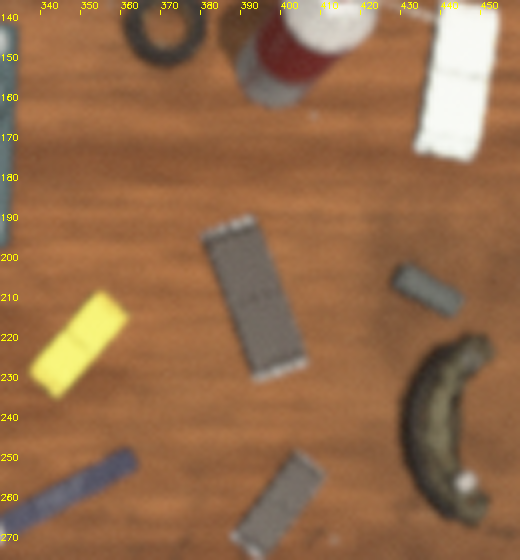

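```bash
python3 - <<'E'
from h import *
c=load("top0")
A=[(201,237),(250,216),(308,362),(256,381)]
P=np.array([atz(c,330+u/4,135+v/4,.005)[:2] for u,v in A]);print("pad\n",P,P.mean(0))
f=(P[0]+P[1])/2;b=(P[2]+P[3])/2;print("len",np.linalg.norm(f-b),"wid",np.linalg.norm(P[0]-P[1]),np.linalg.norm(P[2]-P[3]),"yaw",np.degrees(np.arctan2(*(f-b)[::-1])))
B=[(139,87),(662,112),(645,502),(118,482)]
P=np.array([atz(c,240+u/7,125+v/7,.018)[:2] for u,v in B]);print("base\n",P,P.mean(0))
for i in range(4):
  d=P[(i+1)%4]-P[i];print(np.linalg.norm(d),np.degrees(np.arctan2(d[1],d[0])))
print("wheel c",[atz(c,240+348/7,125+190/7,z) for z in(.229,.25)],"crank top",atz(c,240+322/7,125+290/7,.281))
for u,v in((137,212),(585,230)): print("pillar",atz(c,240+u/7,125+v/7,.18))
for u,v in((285,515),(452,520),(457,335),(297,335)): print("bed",atz(c,240+u/7,125+v/7,.068))
Rt=q2R([ 0.69684093 , 0.11894689 , 0.69700984, -0.12017335]);print(Rt)
E
```

```text
pad
 [[ 0.55594846 -0.26523355]
 [ 0.57373238 -0.30545621]
 [ 0.4546506  -0.35171388]
 [ 0.4387472  -0.30942183]] [ 0.50576966 -0.30795637]
len 0.12650113248652703 wid 0.04397875044583271 0.045183366923621474 yaw 20.946169965674844
base
 [[ 0.73929554  0.13357239]
 [ 0.72951045 -0.11360001]
 [ 0.54476028 -0.10724168]
 [ 0.55143675  0.1381806 ]] [0.64125076 0.01272783]
0.24736601073055975 -92.26704760354058
0.1848595531051057 178.02889592871148
0.2455130711245356 88.44170958604398
0.18791530158002978 -1.4051927319380026
wheel c [array([0.64403607, 0.01373744, 0.229     ]), array([0.63938802, 0.01174935, 0.25      ])] crank top [0.59498677 0.01765408 0.281     ]
pillar [0.64492436 0.10444161 0.18      ]
pillar [ 0.63923782 -0.07856677  0.18      ]
bed [0.53205348 0.05416502 0.068     ]
bed [ 0.53063587 -0.02036769  0.068     ]
bed [ 0.61400542 -0.02127381  0.068     ]
bed [0.61327299 0.05057646 0.068     ]
[[-5.28706746e-04  3.33297725e-01  9.42821482e-01]
 [-1.66911242e-03  9.42820006e-01 -3.33298139e-01]
 [-9.99998467e-01 -1.74989202e-03  5.78360763e-05]]
```

```bash
cat >> h.py <<'E'
def Rdown(yaw,lean=0,flip=0):
    """tool x down, tool z at heading yaw (deg); lean back deg: tip points forward"""
    z=np.array([np.cos(np.radians(yaw)),np.sin(np.radians(yaw)),0]);x=np.array([0,0,-1.]);
    M=np.c_[x,np.cross(z,x),z]
    return M@R.from_euler('y',lean,degrees=True).as_matrix() # rotates x toward... check
def plan(target,Rtgt=None,cur=None,curR=None):
    from plant import r
    s=r.observe(); p=np.array(s["position"]) if cur is None else np.array(cur); M=q2R(s["eef_rot"]) if curR is None else curR
    d=M.T@(np.array(target)-p)*100
    print("pos",p.round(4),"tool shift cm",d.round(2))
    if Rtgt is not None:
        rv=np.degrees(R.from_matrix(M.T@Rtgt).as_rotvec()); print("rotvec deg",rv.round(2), "post-turn shift",(Rtgt.T@(np.array(target)-p)*100).round(2))
E
python3 - <<'E'
from h import *
plan([.42,.1,.36],Rdown(0)); print(Rdown(0,30)[:,0])
E
```

```text
pos [0.2082 0.5889 0.2526] tool shift cm [-10.68 -39.06  36.26]
rotvec deg [-1.947e+01 -1.000e-02  8.000e-02] post-turn shift [-10.74 -48.89  21.18]
[-0.5        0.        -0.8660254]
```

Request:
play_rows(series=[[[-0.76,-2.79,2.59],[0,0,0]],[[-0.76,-2.79,2.59],[0,0,0]],[[-0.76,-2.79,2.59],[0,0,0]],[[-0.76,-2.79,2.59],[0,0,0]]])

```text
clock: 0.55
position: [0.2692, 0.448, 0.2836]
eef_rot: [0.697, 0.119, 0.697, -0.12]
contact_force: [1.0, 0.7, 0.9]
finger_gap: 0.998
```

Request:
play_rows(series=[[[-0.76,-2.79,2.59],[0,0,0]],[[-0.76,-2.79,2.59],[0,0,0]],[[-0.76,-2.79,2.59],[0,0,0]],[[-0.76,-2.79,2.59],[0,0,0]],[[-0.76,-2.79,2.59],[0,0,0]],[[-0.76,-2.79,2.59],[0,0,0]],[[-0.76,-2.79,2.59],[0,0,0]],[[-0.76,-2.79,2.59],[0,0,0]],[[-0.76,-2.79,2.59],[0,0,0]],[[-0.76,-2.79,2.59],[0,0,0]],[[0,0,0],[-6.5,0,0]],[[0,0,0],[-6.5,0,0]],[[0,0,0],[-6.5,0,0]],[[0,0,0],[0,0,0]]])

```text
clock: 1.95
position: [0.4199, 0.1, 0.3596]
eef_rot: [0.707, -0.001, 0.707, 0.001]
contact_force: [-0.3, -0.3, 0.4]
finger_gap: 1.001
```

```bash
python3 - <<'E'
from h import *
c=snap("wrist","1"); print(c["state"]["joints"].round(2),c["state"]["position"])
P=[.506,-.308,.0]
plan([.45,-.29,.3],Rdown(21))
E
```

```text
[-0.28  0.12 -0.01  1.77  0.    1.25  1.28] [0.41985063 0.09997753 0.35955483]
pos [0.4199 0.1    0.3595] tool shift cm [  5.96 -39.     3.09]
rotvec deg [-2.111e+01 -2.000e-02  0.000e+00] post-turn shift [  5.95 -37.49 -11.16]
```

View pics/wrist1.png

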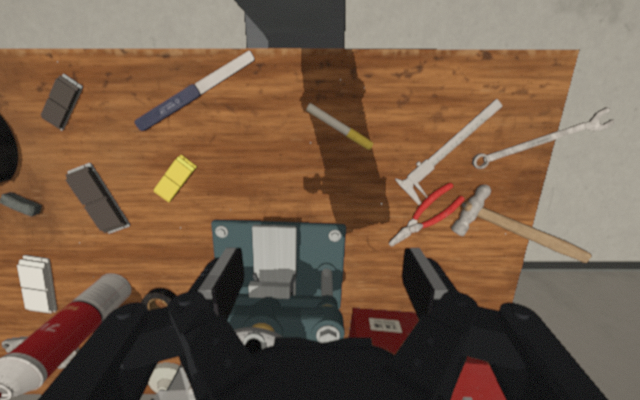

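Request:
play_rows(series=[[[0.6,-3.9,0.31],[0,0,0]],[[0.6,-3.9,0.31],[0,0,0]],[[0.6,-3.9,0.31],[0,0,0]],[[0.6,-3.9,0.31],[0,0,0]],[[0.6,-3.9,0.31],[0,0,0]],[[0.6,-3.9,0.31],[0,0,0]],[[0.6,-3.9,0.31],[0,0,0]],[[0.6,-3.9,0.31],[0,0,0]],[[0.6,-3.9,0.31],[0,0,0]],[[0.6,-3.9,0.31],[0,0,0]],[[0,0,0],[-7,0,0]],[[0,0,0],[-7,0,0]],[[0,0,0],[-7,0,0]],[[0,0,0],[0,0,0]],[[0,0,0],[0,0,0]]])

```text
clock: 3.5
position: [0.4512, -0.2898, 0.2996]
eef_rot: [0.696, -0.127, 0.696, 0.127]
contact_force: [-0.5, -1.0, -0.0]
finger_gap: 1.001
```

```bash
python3 - <<'E'
from h import *
c=snap("wrist","2"); print(c["state"]["joints"].round(2),c["state"]["position"],c["state"]["eef_rot"])
print(proj(c,[.506,-.308,.01],c["state"]))
E
```

```text
[ 0.4   0.33  0.18  1.66 -0.06  1.15  2.53] [ 0.45116011 -0.28978731  0.29961534] [ 0.69552873 -0.12714654  0.69561278  0.12726511]
(np.float64(298.99997191689846), np.float64(186.9801072407833))
```

View pics/wrist2.png

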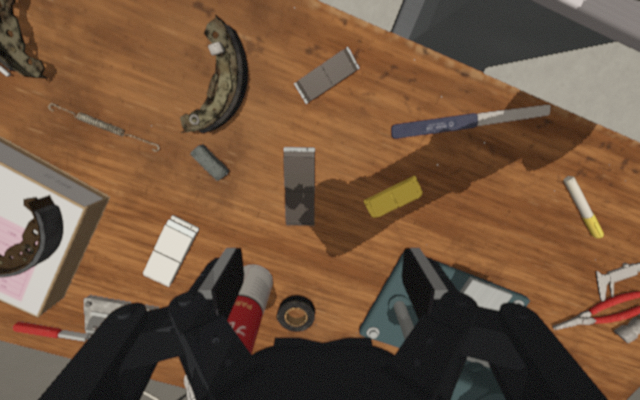

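```bash
python3 - <<'E'
from h import *
c=load("wrist2"); crop(c,260,40,370,240,5,"pics/w2.png")
im=cv2.imread("pics/w2.png"); print(im.shape); cv2.imwrite("pics/w2.png",im[400:])
E
```

```text
(1000, 550, 3)
```

View pics/w2.png

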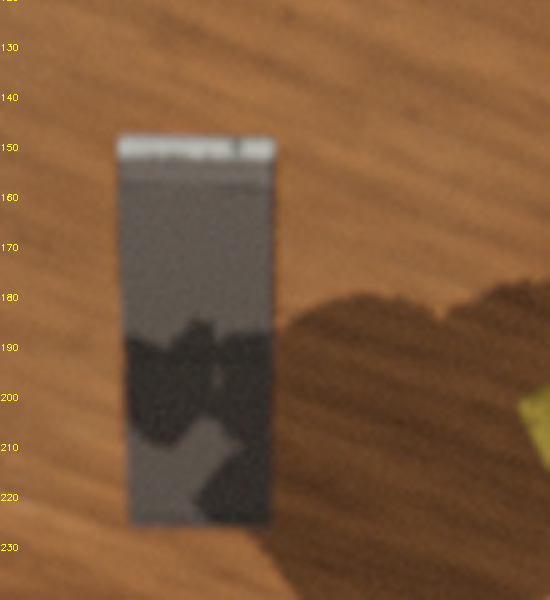

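```bash
python3 - <<'E'
from h import *
c=load("wrist2");s=c["state"]
n=[atz(c,283.6,147.4,.005,s),atz(c,315.2,147.4,.005,s)]; f=[atz(c,286,225,.018,s),atz(c,314.4,225,.018,s)]
n2=[atz(c,u,157-.4,.018,s) for u in(284,314.7)]
print(n,f,n2)
for a,b in((n,f),(n2,f)):
  m0=sum(a)/2;m1=sum(b)/2;d=(m1-m0)[:2];print(m0,m1,np.linalg.norm(d),np.degrees(np.arctan2(d[1],d[0])),np.linalg.norm(a[0]-a[1]),np.linalg.norm(b[0]-b[1]))
  print((m0+m1)/2)
E
```

```text
[array([ 0.45727904, -0.34982382,  0.005     ]), array([ 0.4405054 , -0.30563103,  0.005     ])] [array([ 0.57050315, -0.30668879,  0.018     ]), array([ 0.5544872, -0.2644658,  0.018    ])] [array([ 0.46728991, -0.34409914,  0.018     ]), array([ 0.45133662, -0.3020648 ,  0.018     ])]
[ 0.44889222 -0.32772743  0.005     ] [ 0.56249518 -0.28557729  0.018     ] 0.12117039885629138 20.356378559909796 0.04726899416171547 0.045158517482227725
[ 0.5056937  -0.30665236  0.0115    ]
[ 0.45931327 -0.32308197  0.018     ] [ 0.56249518 -0.28557729  0.018     ] 0.1097866476156522 19.975250060631666 0.04495991285438142 0.045158517482227725
[ 0.51090422 -0.30432963  0.018     ]
```

```bash
python3 - <<'E'
from h import *
from plant import r
print(r.finger_overhang)
plan([.4753,-.3184,.12],Rdown(20.6))
E
```

```text
0.022
pos [ 0.4512 -0.2898  0.2997] tool shift cm [17.97 -3.53  1.24]
rotvec deg [ 0.17 -0.   -0.  ] post-turn shift [17.97 -3.53  1.25]
```

Request:
play_rows(series=[[[3,-0.6,0.2],[0,0,0]],[[3,-0.6,0.2],[0,0,0]],[[3,-0.6,0.2],[0,0,0]],[[3,-0.6,0.2],[0,0,0]],[[3,-0.6,0.2],[0,0,0]],[[3,-0.53,0.24],[0,0,0]],[[0,0,0],[0,0,0]],[[0,0,0],[0,0,0]]])

```text
clock: 4.35
position: [0.4754, -0.3182, 0.1199]
eef_rot: [0.695, -0.128, 0.696, 0.129]
contact_force: [0.2, -0.3, 0.4]
finger_gap: 1.003
```

```bash
python3 - <<'E'
from h import *
c=snap("wrist","3");plan([.4753,-.3184,.024],Rdown(20.6))
E
```

```text
pos [ 0.4758 -0.3185  0.1209] tool shift cm [ 9.69  0.04 -0.05]
rotvec deg [0.36 0.03 0.05] post-turn shift [ 9.69  0.03 -0.05]
```

View pics/wrist3.png

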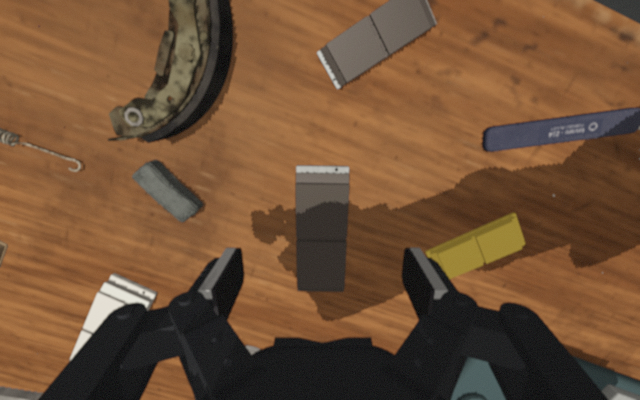

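Request:
play_rows(series=[[[2.4,0,0],[0.2,0,0]],[[2.4,0,0],[0,0,0]],[[2.4,0,0],[0,0,0]],[[1.5,0,0],[0,0,0]],[[0.9,0,0],[0,0,0]],[[0,0,0],[0,0,0]]])

```text
clock: 5.0
position: [0.4757, -0.3184, 0.0241]
eef_rot: [0.696, -0.128, 0.695, 0.128]
contact_force: [-0.7, -0.2, 0.6]
finger_gap: 1.0
```

Request:
play_rows(series=[[[0,0,0],[0,0,0]],[[0,0,0],[0,0,0]],[[0,0,0],[0,0,0]],[[0,0,0],[0,0,0]],[[0,0,0],[0,0,0]],[[0,0,0],[0,0,0]],[[0,0,0],[0,0,0]],[[0,0,0],[0,0,0]]], grip=0.3, grip_force=100)

```text
clock: 5.8
position: [0.476, -0.3188, 0.0253]
eef_rot: [0.696, -0.128, 0.695, 0.127]
contact_force: [-1.0, 0.8, 9.1]
finger_gap: 0.511
```

Request:
play_rows(series=[[[-0.5,0,0],[0,0,0]],[[-1.5,0,0],[0,0,0]],[[-3,0,0],[0,0,0]],[[-3,0,0],[0,0,0]],[[-3,0,0],[0,0,0]],[[0,0,0],[0,0,0]],[[0,0,0],[0,0,0]]])

```text
clock: 6.5
position: [0.4754, -0.3182, 0.134]
eef_rot: [0.696, -0.128, 0.695, 0.128]
contact_force: [-0.9, 1.2, -3.3]
finger_gap: 0.506
```

```bash
python3 - <<'E'
from h import *
c=snap("wrist","4");print(c["state"]["position"],c["state"]["contact_force"],c["state"]["finger_gap"])
crop(c,200,100,440,340,3,"pics/w4.png")
E
```

```text
[ 0.47539218 -0.31822881  0.13396977] [-0.89409454  1.16428196 -3.28864883] 0.5060449222248281
```

View pics/w4.png

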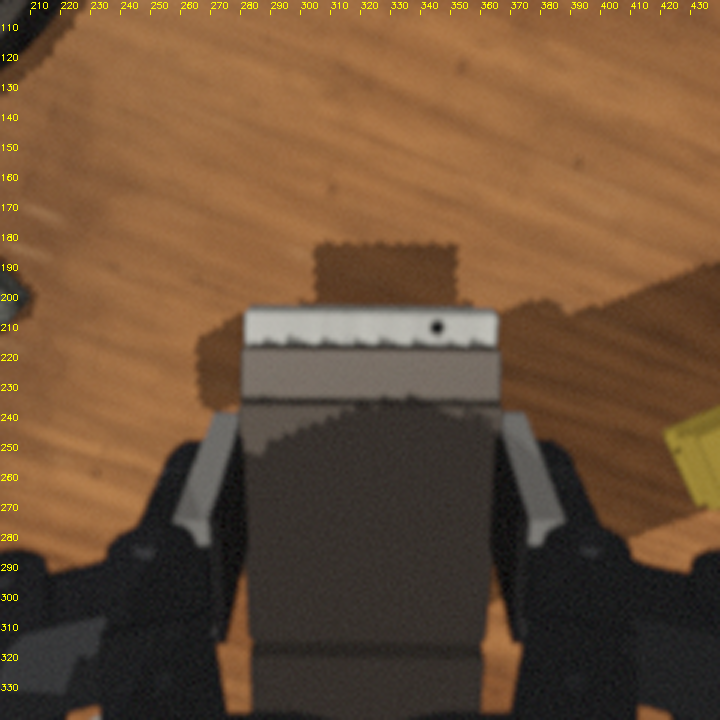

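```bash
python3 - <<'E'
from h import *
plan([.40,.012,.25],Rdown(-1.7))
c=load("wrist4");s=c["state"]
Rt=q2R(s["eef_rot"])
for z in(.1087,.1137,.1187):
  a=atz(c,281,202.7,z,s);b=atz(c,366,202.7,z,s);print(z,np.linalg.norm(a-b),(Rt.T@(a-s["position"])).round(4),(Rt.T@(b-s["position"])).round(4))
E
```

```text
pos [ 0.4749 -0.3178  0.133 ] tool shift cm [-11.67  33.5    4.73]
rotvec deg [22.54 -0.06 -0.06] post-turn shift [-11.7   32.75  -8.46]
0.1087 0.04782761525024121 [ 0.0253 -0.0236 -0.0273] [ 0.0252  0.0242 -0.0273]
0.1137 0.04619539840347435 [ 0.0203 -0.0228 -0.0291] [ 0.0202  0.0234 -0.0292]
0.1187 0.04456318155670747 [ 0.0153 -0.022  -0.031 ] [ 0.0152  0.0225 -0.031 ]
```

Request:
play_rows(series=[[[-3,1,0],[0,0,0]],[[-3,3,0],[0,0,0]],[[-3,3.5,0.5],[0,0,0]],[[-2.7,3.5,0.5],[0,0,0]],[[0,3.5,0.5],[0,0,0]],[[0,3.5,0.5],[0,0,0]],[[0,3.5,0.5],[0,0,0]],[[0,3.5,0.5],[0,0,0]],[[0,3.5,0.5],[0,0,0]],[[0,3,0.5],[0,0,0]],[[0,2,0.7],[0,0,0]],[[0,0,0],[4.5,0,0]],[[0,0,0],[6,0,0]],[[0,0,0],[6,0,0]],[[0,0,0],[6,0,0]],[[0,0,0],[0,0,0]],[[0,0,0],[0,0,0]]])

```text
clock: 8.25
position: [0.3997, 0.0115, 0.2498]
eef_rot: [0.706, 0.009, 0.708, -0.009]
contact_force: [0.1, -0.7, -2.1]
finger_gap: 0.509
```

```bash
python3 - <<'E'
from h import *
c=snap("wrist","5");print(c["state"]["position"],c["state"]["contact_force"],c["state"]["finger_gap"]);c=snap("scene","5");c=snap("top","5")
crop(load("scene5"),230,150,340,250,7,"pics/s5.png")
E
```

```text
[0.39966067 0.01151386 0.24977196] [ 0.07786893 -0.67615928 -2.11177409] 0.5086177314202897
```

View pics/wrist5.png

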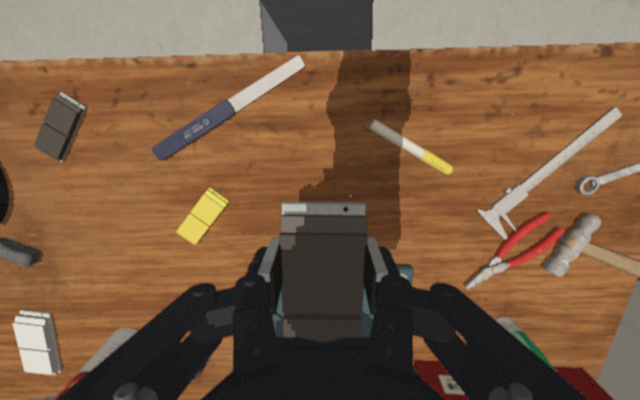

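View pics/s5.png

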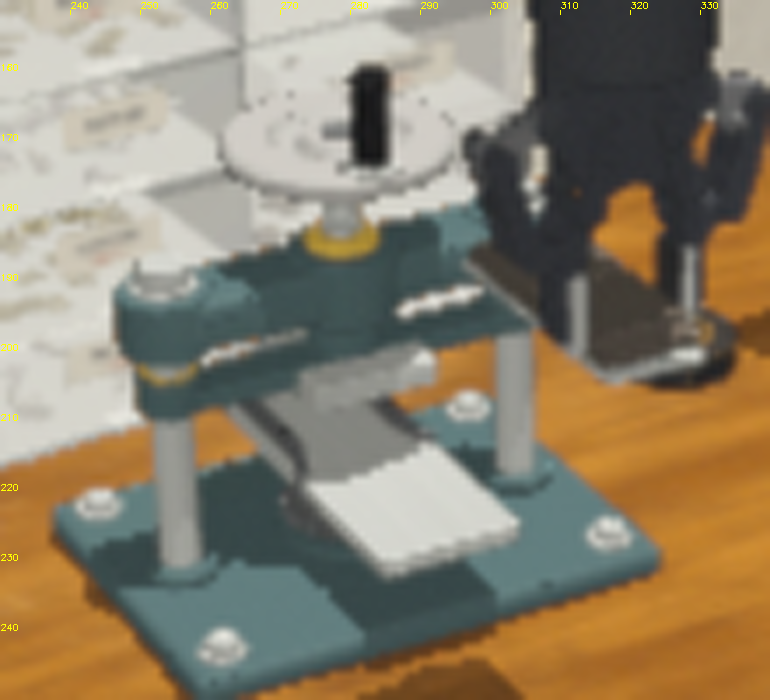

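```bash
python3 - <<'E'
from h import *
from scipy.optimize import least_squares
t=load("top0");sc=load("scene5")
T=lambda u,v:(240+u/7,125+v/7); S=lambda u,v:(230+u/7,150+v/7)
obs=[(t,T(139,87),(.095,.125,.018)),(t,T(662,112),(.095,-.125,.018)),(t,T(645,502),(-.095,-.125,.018)),(t,T(118,482),(-.095,.125,.018)),
(t,T(286,516),(-.11,.036,None)),(t,T(452,520),(-.11,-.036,None)),
(sc,S(386,565),(-.11,.036,None)),(sc,S(519,516),(-.11,-.036,None)),
(sc,S(55,518),(.095,.125,.018)),(sc,S(195,690),(-.095,.125,.018)),(sc,S(661,553),(-.095,-.125,.018))]
def res(p,use=obs):
  x,y,a,z=p;o=[]
  for c,uv,P in use:
    zz=z if P[2] is None else P[2];X=[x+np.cos(a)*P[0]-np.sin(a)*P[1],y+np.sin(a)*P[0]+np.cos(a)*P[1],zz]
    o+=list(np.array(proj(c,X))-uv)
  return np.array(o)
for use in(obs,[o for o in obs if o[0] is t],[o for o in obs if o[0] is sc]):
  q=least_squares(lambda p:res(p,use),[.64,.013,-.03,.068],loss='soft_l1');print(q.x,np.degrees(q.x[2]));print(res(q.x,use).reshape(-1,2).round(1).tolist())
E
```

```text
[ 0.64130779  0.01458474 -0.03609559  0.06513192] -2.0681249909193156
[[-0.7, -0.4], [0.1, -0.7], [-0.1, 0.9], [-1.5, 0.2], [-0.2, -0.3], [-0.9, 0.3], [0.3, -0.6], [1.0, 0.7], [-0.7, -2.2], [1.0, -0.9], [1.5, -1.2]]
[ 0.64108894  0.01282809 -0.03173945  0.07149807] -1.8185364698826778
[[-0.3, -0.2], [0.5, -0.8], [0.6, 0.8], [-0.8, 0.4], [0.3, -0.3], [-0.3, 0.1]]
[ 0.6357193   0.02031963 -0.03507894  0.06986618] -2.0098751494226006
[[-0.4, -0.7], [0.3, 0.7], [-1.6, -1.1], [0.2, 0.5], [0.9, -0.0]]
```

```bash
python3 - <<'E'
from h import *
crop(load("wrist1"),205,210,355,350,5,"pics/w1.png")
E
```

```text
(no output)
```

View pics/w1.png

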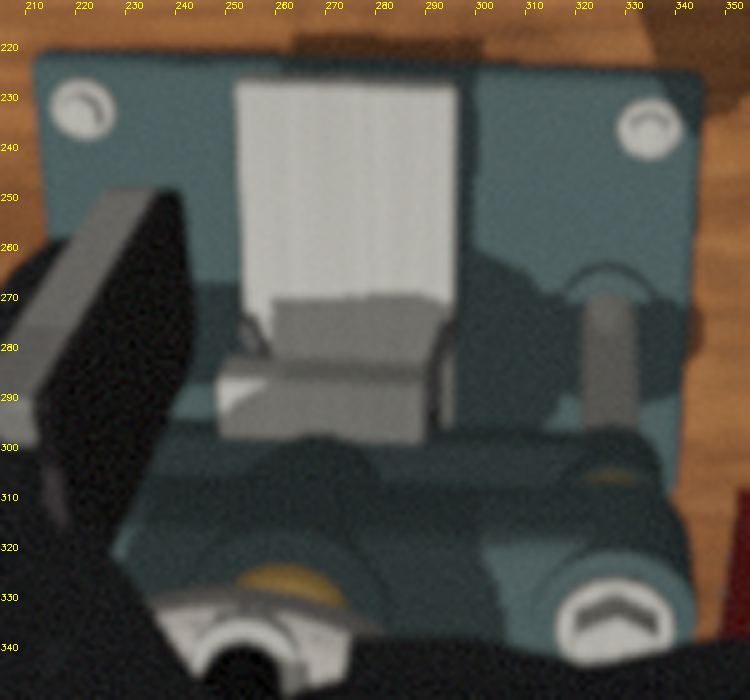

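```bash
cat > fit.py <<'E'
from h import *
from scipy.optimize import least_squares
t=load("top0");w=load("wrist1");st=dict(position=[0.41985063,0.09997753,0.35955483],eef_rot=w["state"]["eef_rot"])
T=lambda u,v:(240+u/7,125+v/7); W=lambda u,v:(205+u/5,210+v/5)
obs=[(t,T(139,87),(.095,.125,.018)),(t,T(662,112),(.095,-.125,.018)),(t,T(645,502),(-.095,-.125,.018)),(t,T(118,482),(-.095,.125,.018)),
(t,T(286,516),(-.11,.036,None)),(t,T(452,520),(-.11,-.036,None)),
(w,W(35,53),(-.095,-.125,.018)),(w,W(702,73),(-.095,.125,.018)),(w,W(236,83),(-.11,-.036,None)),(w,W(456,86),(-.11,.036,None))]
def res(p,use=obs):
  x,y,a,z=p;o=[]
  for c,uv,P in use:
    zz=z if P[2] is None else P[2];X=[x+np.cos(a)*P[0]-np.sin(a)*P[1],y+np.sin(a)*P[0]+np.cos(a)*P[1],zz]
    k=st if c is w else None
    o+=list(np.array(proj(c,X,k))-uv)
  return np.array(o)
if __name__=="__main__":
 for use in(obs,[o for o in obs if o[0] is w]):
  q=least_squares(lambda p:res(p,use),[.64,.013,-.03,.068],loss='soft_l1');print(q.x,np.degrees(q.x[2]));print(res(q.x,use).reshape(-1,2).round(1).tolist())
 x,y,a,z=q.x
 for zz in(.1,.103,.106,.109):
  print(zz,[np.array(proj(w,[x+np.cos(a)*-.035-np.sin(a)*s,y+np.sin(a)*-.035+np.cos(a)*s,zz],st)) *5-np.array([1025,1050]) for s in(-.032,.032)])
E
python3 fit.py
```

```text
[ 0.64318088  0.01557832 -0.03409761  0.06673037] -1.9536488786103803
[[-1.1, -0.9], [-0.3, -1.3], [-0.4, 0.2], [-1.7, -0.3], [-0.4, -0.9], [-1.2, -0.4], [-3.2, -0.5], [0.9, 0.1], [-1.1, -1.0], [-1.1, -0.1]]
[ 0.64381229  0.01822314 -0.02712379  0.06750287] -1.5540789101426369
[[-2.0, 0.2], [2.0, -0.0], [-0.0, -0.3], [0.0, 0.3]]
0.1 [array([235.6806549 , 337.36195114]), array([434.74011458, 342.43883374])]
0.103 [array([233.42560092, 343.01999548]), array([433.76268375, 348.12140843])]
0.106 [array([231.14144438, 348.7510596 ]), array([432.7726566 , 353.87721546])]
0.109 [array([228.82761825, 354.55656623]), array([431.76978805, 359.70767966])]
```

```bash
python3 - <<'E'
from h import *
plan([.40,.0235,.105],Rdown(-1.9))
plan([.513,.0203,.105],Rdown(-1.9))
E
```

```text
pos [0.4    0.0114 0.2503] tool shift cm [14.53  1.21 -0.02]
rotvec deg [ 0.34 -0.05  0.01] post-turn shift [14.53  1.21 -0.04]
pos [0.4    0.0114 0.2503] tool shift cm [14.52  1.2  11.28]
rotvec deg [ 0.34 -0.05  0.01] post-turn shift [14.53  1.26 11.26]
```

Request:
play_rows(series=[[[2,0.2,0],[0.3,0,0]],[[3,0.3,0],[0,0,0]],[[3,0.3,0],[0,0,0]],[[3,0.2,0],[0,0,0]],[[2.5,0.2,0],[0,0,0]],[[1,0,0],[0,0,0]],[[0,0,1.3],[0,0,0]],[[0,0,2.5],[0,0,0]],[[0,0,2.5],[0,0,0]],[[0,0,2.5],[0,0,0]],[[0,0,1.5],[0,0,0]],[[0,0,0.8],[0,0,0]],[[0,0,0],[0,0,0]],[[0,0,0],[0,0,0]]])

```text
clock: 9.8
position: [0.5105, 0.0196, 0.1054]
eef_rot: [0.706, 0.012, 0.708, -0.012]
contact_force: [-0.3, -0.1, -3.0]
finger_gap: 0.511
```

```bash
python3 - <<'E'
from h import *
c=snap("wrist","6");print(c["state"]["position"],c["state"]["contact_force"],c["state"]["finger_gap"]);sc=snap("scene","6")
crop(c,200,130,440,340,3,"pics/w6.png")
crop(sc,230,150,340,250,7,"pics/s6.png")
E
```

```text
[0.51053362 0.0196012  0.10541117] [-0.26667048 -0.13196059 -2.99293284] 0.5109262462740525
```

View pics/w6.png

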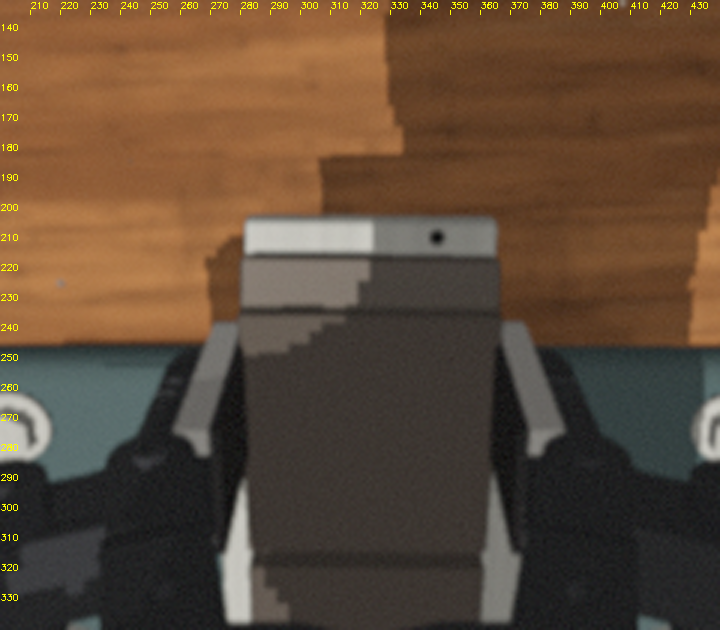

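View pics/s6.png

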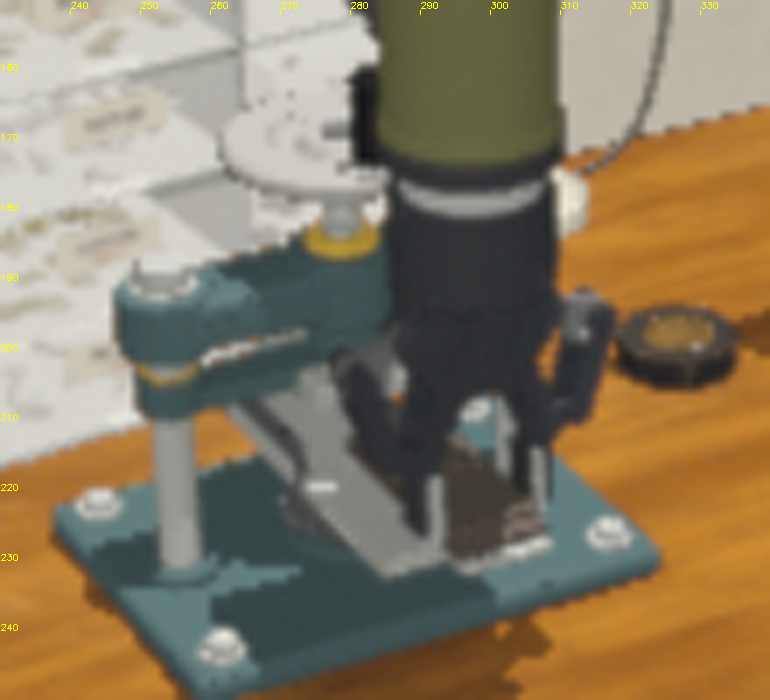

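Request:
play_rows(series=[[[0.2,0.12,0],[0,0,0]],[[0.2,0,0],[0,0,0]],[[0.2,0,0],[0,0,0]],[[0.1,0,0],[0,0,0]],[[0,0,0],[0,0,0]]])

```text
clock: 10.4
position: [0.5115, 0.0208, 0.0985]
eef_rot: [0.707, 0.012, 0.707, -0.012]
contact_force: [0.1, -0.2, -3.9]
finger_gap: 0.512
```

Request:
play_rows(series=[[[0.15,0,0],[0,0,0]],[[0.1,0,0],[0,0,0]],[[0,0,0],[0,0,0]]])

```text
clock: 10.7
position: [0.5115, 0.0208, 0.096]
eef_rot: [0.707, 0.012, 0.707, -0.012]
contact_force: [-0.5, -0.9, -3.1]
finger_gap: 0.505
```

Underside ≈ 0.0707; no contact yet.

Request:
play_rows(series=[[[0.15,0,0],[0,0,0]],[[0.05,0,0],[0,0,0]],[[0,0,0],[0,0,0]]])

```text
clock: 11.0
position: [0.5116, 0.0208, 0.0941]
eef_rot: [0.707, 0.012, 0.707, -0.012]
contact_force: [0.5, 0.2, -3.0]
finger_gap: 0.506
```

Request:
play_rows(series=[[[0.1,0,0],[0,0,0]],[[0,0,0],[0,0,0]],[[0,0,0],[0,0,0]]])

```text
clock: 11.3
position: [0.5116, 0.0208, 0.0932]
eef_rot: [0.707, 0.012, 0.707, -0.012]
contact_force: [0.8, -0.2, -3.0]
finger_gap: 0.509
```

Request:
play_rows(series=[[[0.1,0,0],[0,0,0]],[[0,0,0],[0,0,0]],[[0,0,0],[0,0,0]]])

```text
clock: 11.6
position: [0.5116, 0.0208, 0.0922]
eef_rot: [0.707, 0.012, 0.707, -0.012]
contact_force: [-0.9, 0.1, -2.9]
finger_gap: 0.509
```

Request:
play_rows(series=[[[0.1,0,0],[0,0,0]],[[0,0,0],[0,0,0]],[[0,0,0],[0,0,0]]])

```text
clock: 11.9
position: [0.5116, 0.0208, 0.0912]
eef_rot: [0.707, 0.012, 0.707, -0.012]
contact_force: [-0.0, 0.8, -2.2]
finger_gap: 0.511
```

Request:
play_rows(series=[[[0.1,0,0],[0,0,0]],[[0,0,0],[0,0,0]],[[0,0,0],[0,0,0]]])

```text
clock: 12.2
position: [0.5117, 0.0208, 0.0902]
eef_rot: [0.707, 0.012, 0.707, -0.012]
contact_force: [-0.7, -0.2, -1.3]
finger_gap: 0.509
```

Request:
play_rows(series=[[[0.1,0,0],[0,0,0]],[[0,0,0],[0,0,0]],[[0,0,0],[0,0,0]]])

```text
clock: 12.5
position: [0.5117, 0.0208, 0.0897]
eef_rot: [0.707, 0.012, 0.707, -0.012]
contact_force: [-2.0, -0.0, 4.9]
finger_gap: 0.505
```

Request:
play_rows(series=[[[0.1,0,0],[0,0,0]],[[0,0,0],[0,0,0]],[[0,0,0],[0,0,0]]])

```text
clock: 12.8
position: [0.5116, 0.0208, 0.0893]
eef_rot: [0.707, 0.012, 0.707, -0.012]
contact_force: [-5.7, 0.5, 14.2]
finger_gap: 0.507
```

Request:
play_rows(series=[[[-0.13,0,0],[0,0,0]],[[0,0,0.3],[0,0,0]],[[0,0,0.4],[0,0,0]],[[0,0,0.4],[0,0,0]],[[0,0,0.4],[0,0,0]],[[0,0,0.4],[0,0,0]],[[0,0,0.2],[0,0,0]],[[0,0,0],[0,0,0]],[[0,0,0],[0,0,0]]])

```text
clock: 13.7
position: [0.5314, 0.02, 0.0897]
eef_rot: [0.706, 0.012, 0.708, -0.012]
contact_force: [-6.8, -0.2, 11.0]
finger_gap: 0.505
```

```bash
python3 - <<'E'
from h import *
c=snap("wrist","7");print(c["state"]["position"],c["state"]["contact_force"],c["state"]["joints"].round(2))
crop(c,200,130,440,340,3,"pics/w7.png")
E
```

```text
[0.53135829 0.01997894 0.08973366] [-6.80010823 -0.16316779 10.99423451] [-0.13  0.56  0.07  1.95 -0.07  0.64  1.52]
```

View pics/w7.png

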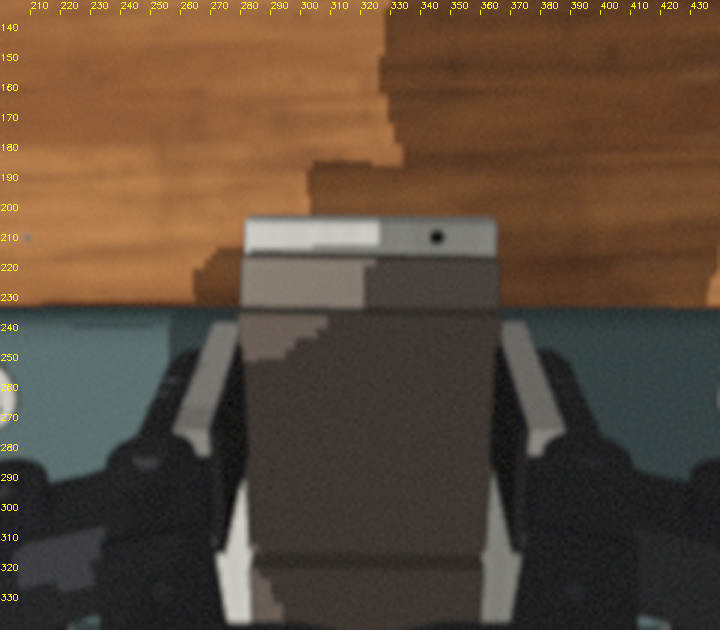

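Request:
play_rows(series=[[[-0.08,0.1,0],[0,0,0]],[[0,0,0],[0,0,0]]])

```text
clock: 13.95
position: [0.533, 0.0213, 0.09]
eef_rot: [0.707, 0.012, 0.707, -0.012]
contact_force: [-0.9, 0.3, -2.4]
finger_gap: 0.505
```

Request:
play_rows(series=[[[0,0,0],[0,0,0]],[[0,0,0],[0,0,0]],[[0,0,0],[0,0,0]],[[0,0,0],[0,0,0]],[[0,0,-0.5],[0,0,0]],[[0,0,-1.5],[0,0,0]],[[-0.5,0,-3],[0,0,0]],[[-2,0,-3],[0,0,0]],[[-2,0,-3],[0,0,0]],[[-1,0,-2],[0,0,0]],[[0,0,0],[0,0,0]],[[0,0,0],[0,0,0]]], grip=0.85)

```text
clock: 15.15
position: [0.4032, 0.0257, 0.1457]
eef_rot: [0.708, 0.012, 0.706, -0.012]
contact_force: [0.8, 0.3, 0.2]
finger_gap: 0.851
```

```bash
python3 - <<'E'
from h import *
c=snap("wrist","8");print(c["state"]["position"],c["state"]["contact_force"],c["state"]["joints"].round(2))
crop(c,200,130,440,340,3,"pics/w8.png")
E
```

```text
[0.40321435 0.02570365 0.1456576 ] [0.83398333 0.30244103 0.23547237] [-0.19  0.32  0.09  2.2  -0.05  0.62  1.47]
```

View pics/w8.png

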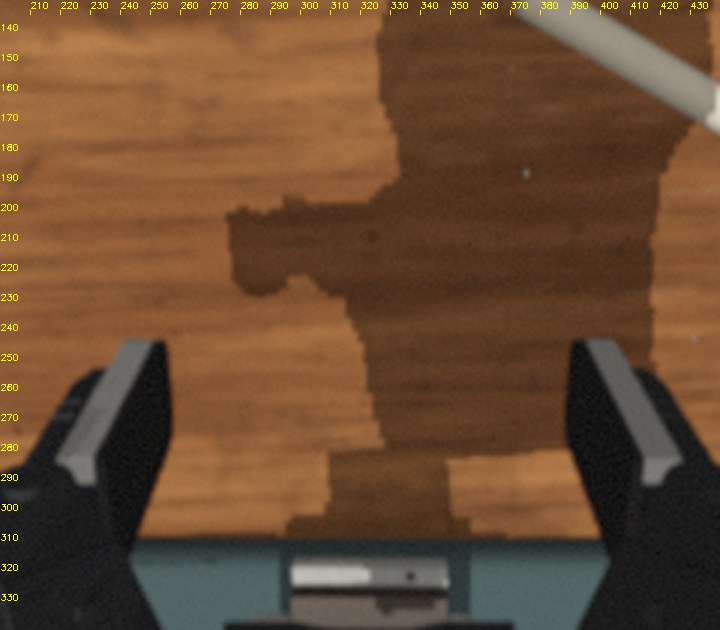

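Request:
play_rows(series=[[[0,0,0],[0,-5,0]],[[0,0,0],[0,-5,0]],[[0,0,0],[0,-5,0]],[[0,0,0],[0,-5,0]],[[0,0,0],[0,-5,0]],[[0,0,0],[0,0,0]],[[0,0,0],[0,0,0]]], grip=0.25)

```text
clock: 15.9
position: [0.3991, 0.0151, 0.1419]
eef_rot: [0.8, 0.002, 0.599, -0.027]
contact_force: [-0.0, -0.7, -0.2]
finger_gap: 0.251
```

```bash
python3 - <<'E'
from h import *
c=snap("wrist","9");print(c["state"]["position"],c["state"]["contact_force"],c["state"]["joints"].round(2),q2R(c["state"]["eef_rot"])[:,0])
crop(c,180,130,470,370,2,"pics/w9.png")
E
```

```text
[0.39905332 0.01512075 0.14186227] [-0.00159958 -0.71113996 -0.18781161] [-0.17  0.23 -0.01  2.44  0.45  0.21  0.92] [ 0.2813687  -0.04106381 -0.95872072]
```

View pics/wrist9.png

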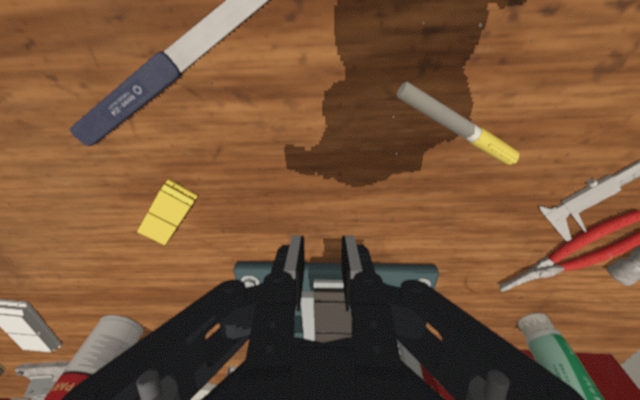

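```bash
python3 - <<'E'
from h import *
Rg=Rdown(-1.9,-25);plan([.45,.0235,.15],Rg)
E
```

```text
pos [0.3991 0.0151 0.142 ] tool shift cm [0.63 1.05 5.07]
rotvec deg [-0.11 -8.56  1.84] post-turn shift [1.41 1.01 4.92]
```

Request:
play_rows(series=[[[0.1,0.2,1],[0,0,0]],[[0.15,0.2,1],[0,0,0]],[[0.15,0.25,1],[0,0,0]],[[0.1,0.2,1],[0,0,0.5]],[[0.1,0.2,1],[0,0,0.5]],[[0,0,0],[0,-4.3,0.4]],[[0,0,0],[0,-4.3,0.4]],[[0,0,0],[0,0,0]],[[0,0,0],[0,0,0]]])

```text
clock: 16.85
position: [0.4495, 0.018, 0.15]
eef_rot: [0.824, 0.004, 0.567, -0.025]
contact_force: [-0.5, -0.2, -0.5]
finger_gap: 0.249
```

```bash
python3 - <<'E'
from h import *
c=snap("wrist","10");print(c["state"]["position"],c["state"]["joints"].round(2))
Rg=Rdown(-1.9,-25);plan([.47,.0235,.15],Rg)
crop(c,240,200,440,370,4,"pics/w10.png")
E
```

```text
[0.44947754 0.01798415 0.14997205] [-0.05  0.26 -0.15  2.39  0.8   0.2   0.58]
pos [0.4495 0.018  0.15  ] tool shift cm [0.71 0.64 1.89]
rotvec deg [-0.18 -4.01  1.42] post-turn shift [0.86 0.61 1.84]
```

View pics/w10.png

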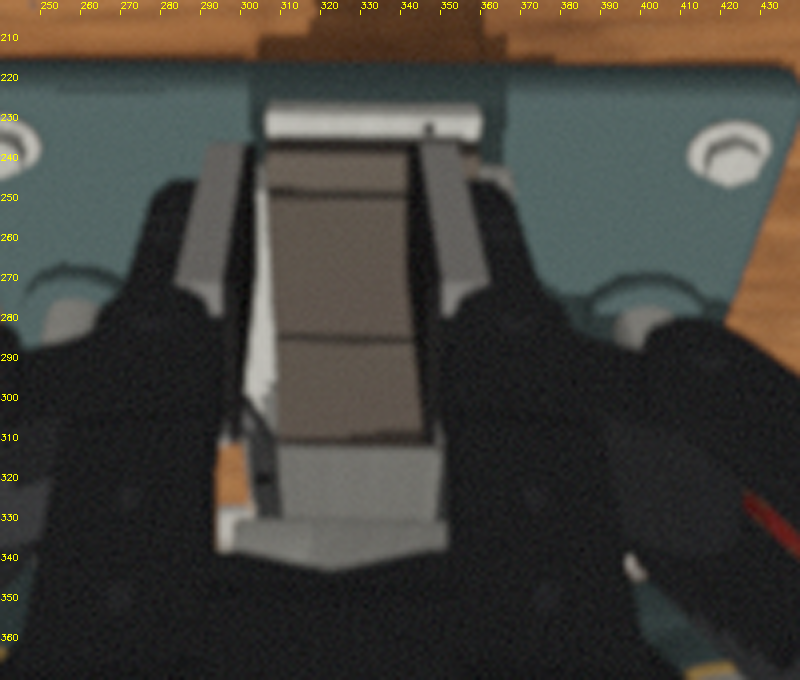

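```bash
python3 - <<'E'
from h import *
c=load("wrist10");s=c["state"]
crop(c,225,215,285,285,8,"pics/a.png")
import cv2
w=load("wrist1");st=dict(position=[0.41985063,0.09997753,0.35955483],eef_rot=w["state"]["eef_rot"])
a=atz(w,221.4,232,.024,st);b=atz(w,335,235.8,.024,st);print("bolts w1",a,b,(a+b)/2, np.degrees(np.arctan2(-(b-a)[0],(b-a)[1])))
n=[atz(c,u,v,.0645+.005,s) for u,v in((240+266/4,200+106/4),(240+481/4,200+106/4))];print("pad near",n,(n[0]+n[1])/2)
f=[atz(c,240+280/4,200+440/4,.0645+.018,s)];print("pad far left",f)
l=[atz(c,240+267/4,200+190/4,.0825,s)];print("left mid",l)
print("bed left edge",atz(c,240+245/4,200+385/4,.0645,s))
E
```

```text
bolts w1 [ 0.56491231 -0.08362186  0.024     ] [0.5719893  0.12311337 0.024     ] [0.5684508  0.01974575 0.024     ] -1.960590806017211
pad near [array([5.01338656e-01, 1.42882431e-04, 6.95000000e-02]), array([0.50232773, 0.04573971, 0.0695    ])] [0.50183319 0.02294129 0.0695    ]
pad far left [array([ 0.61726846, -0.00460432,  0.0825    ])]
left mid [array([5.13177602e-01, 2.56797477e-04, 8.25000000e-02])]
bed left edge [ 0.62035152 -0.01585846  0.0645    ]
```

View pics/a.png

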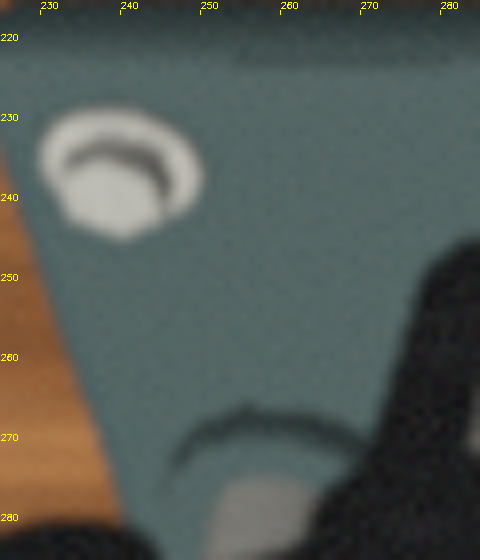

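```bash
python3 - <<'E'
from h import *
Rg=Rdown(-1.9,-21);plan([.46,.0233,.096],Rg)
E
```

```text
pos [0.4495 0.018  0.15  ] tool shift cm [ 5.4   0.69 -0.98]
rotvec deg [-0.23 -0.01  1.41] post-turn shift [ 5.41  0.56 -0.98]
```

Request:
play_rows(series=[[[0.4,0.2,-0.1],[0,0,0.7]],[[1,0.2,-0.2],[0,0,0.7]],[[1.5,0.1,-0.3],[0,0,0]],[[1.5,0.1,-0.2],[0,0,0]],[[1,0,-0.2],[0,0,0]],[[0,0,0],[0,0,0]],[[0,0,0],[0,0,0]]])

```text
clock: 17.6
position: [0.4576, 0.0216, 0.1035]
eef_rot: [0.824, 0.01, 0.567, -0.017]
contact_force: [0.9, 0.1, -0.5]
finger_gap: 0.25
```

```bash
python3 - <<'E'
from h import *
from plant import r
print(np.array(r.observe()["joints"]).round(2))
Rg=Rdown(-1.9,-21);plan([.55,.0205,.096],Rg);plan([.46,.0233,.096])
E
```

```text
[ 0.07  0.39 -0.3   2.43  1.69  0.2  -0.31]
pos [0.4576 0.0216 0.1035] tool shift cm [4.   0.25 8.37]
rotvec deg [-0.2  -0.08  0.26] post-turn shift [4.01 0.2  8.36]
pos [0.4576 0.0216 0.1035] tool shift cm [ 0.78  0.18 -0.05]
```

Request:
play_rows(series=[[[0.4,0.1,0],[0,0,0]],[[0.38,0.1,0],[0,0,0]],[[0.2,0,0.6],[0,0,0]],[[0.2,0,0.6],[0,0,0]],[[0,0,0],[0,0,0]]])

```text
clock: 18.1
position: [0.474, 0.023, 0.0976]
eef_rot: [0.824, 0.01, 0.566, -0.017]
contact_force: [-0.7, -0.3, 0.1]
finger_gap: 0.252
```

```bash
python3 - <<'E'
from h import *
from plant import r
print(np.array(r.observe()["joints"]).round(2))
Rg=Rdown(-1.9,-21);plan([.55,.0205,.096],Rg)
E
```

```text
[ 0.08  0.42 -0.32  2.4   1.68  0.21 -0.3 ]
pos [0.474  0.023  0.0976] tool shift cm [2.88 0.04 7.04]
rotvec deg [-0.25  0.06  0.26] post-turn shift [ 2.88 -0.    7.04]
```

Request:
play_rows(series=[[[0.35,0,0.7],[0,0,0]],[[0.3,0,0.7],[0,0,0]],[[0.3,0,0.7],[0,0,0]],[[0.3,0,0.7],[0,0,0]]])

```text
clock: 18.5
position: [0.5029, 0.0219, 0.0954]
eef_rot: [0.824, 0.01, 0.567, -0.016]
contact_force: [-3.5, 0.3, 2.6]
finger_gap: 0.249
```

```bash
python3 - <<'E'
from h import *
c=snap("wrist","11");print(c["state"]["position"],c["state"]["joints"].round(2))
Rg=Rdown(-1.9,-21);plan([.55,.0205,.096],Rg)
crop(c,240,200,440,370,4,"pics/w11.png")
E
```

```text
[0.50290142 0.02188622 0.09539817] [ 0.08  0.45 -0.3   2.33  1.5   0.2  -0.09]
pos [0.5043 0.0219 0.0956] tool shift cm [1.6  0.04 4.28]
rotvec deg [-0.21 -0.01  0.25] post-turn shift [1.6  0.01 4.28]
```

View pics/w11.png

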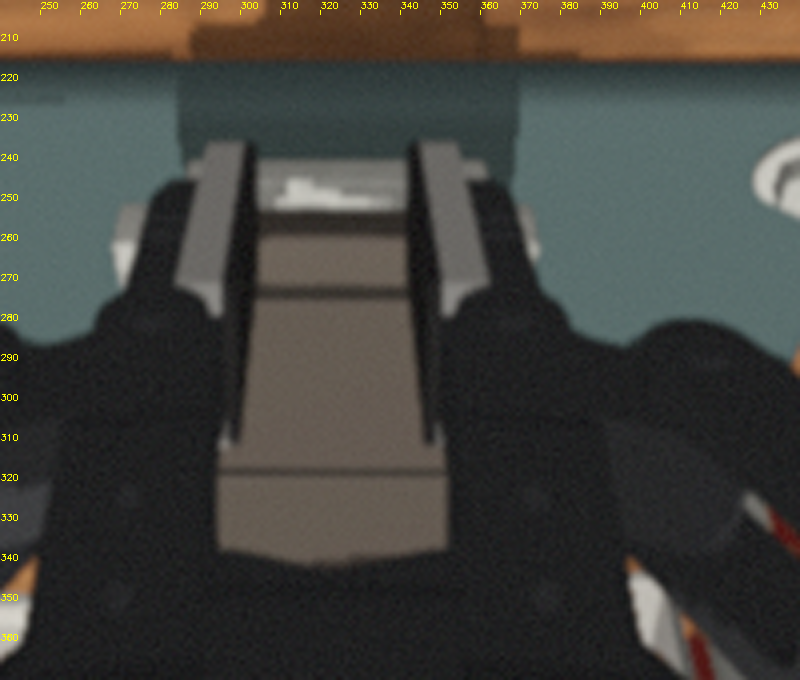

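Request:
play_rows(series=[[[0.3,0,0.7],[0,0,0]],[[0.3,0,0.7],[0,0,0]],[[0.25,0,0.7],[0,0,0]]])

```text
clock: 18.85
position: [0.5254, 0.0211, 0.0948]
eef_rot: [0.824, 0.01, 0.567, -0.016]
contact_force: [-0.5, 0.7, -0.3]
finger_gap: 0.249
```

Request:
play_rows(series=[[[0.3,0,0.7],[0,0,0]],[[0.3,0,0.7],[0,0,0]],[[0.25,0,0.7],[0,0,0]]])

```text
clock: 19.15
position: [0.5479, 0.0202, 0.0944]
eef_rot: [0.823, 0.01, 0.567, -0.016]
contact_force: [-0.9, 0.6, -0.5]
finger_gap: 0.252
```

```bash
python3 - <<'E'
from h import *
from plant import r
s=r.observe();print(np.array(s["joints"]).round(2),s["contact_force"])
Rg=Rdown(-1.9,-21);plan([.565,.020,.096],Rg)
E
```

```text
[ 0.14  0.5  -0.36  2.22  1.25  0.25  0.18] [-0.93229859  0.6446285  -0.52104806]
pos [0.5479 0.0202 0.0944] tool shift cm [0.46 0.04 1.65]
rotvec deg [-0.19 -0.1   0.25] post-turn shift [0.46 0.03 1.65]
```

Request:
play_rows(series=[[[0.25,0,0.6],[0,0,0]],[[0.2,0,0.4],[0,0,0]]])

```text
clock: 19.35
position: [0.5596, 0.0197, 0.0938]
eef_rot: [0.824, 0.01, 0.567, -0.016]
contact_force: [-4.1, -0.7, 1.9]
finger_gap: 0.245
```

```bash
python3 - <<'E'
from h import *
c=snap("wrist","12");print(c["state"]["position"],c["state"]["joints"].round(2),c["state"]["contact_force"])
crop(c,240,200,440,370,4,"pics/w12.png")
E
```

```text
[0.55957572 0.01970927 0.09381245] [ 0.16  0.51 -0.39  2.2   1.22  0.27  0.23] [-4.06876712 -0.67407537  1.94023085]
```

View pics/w12.png

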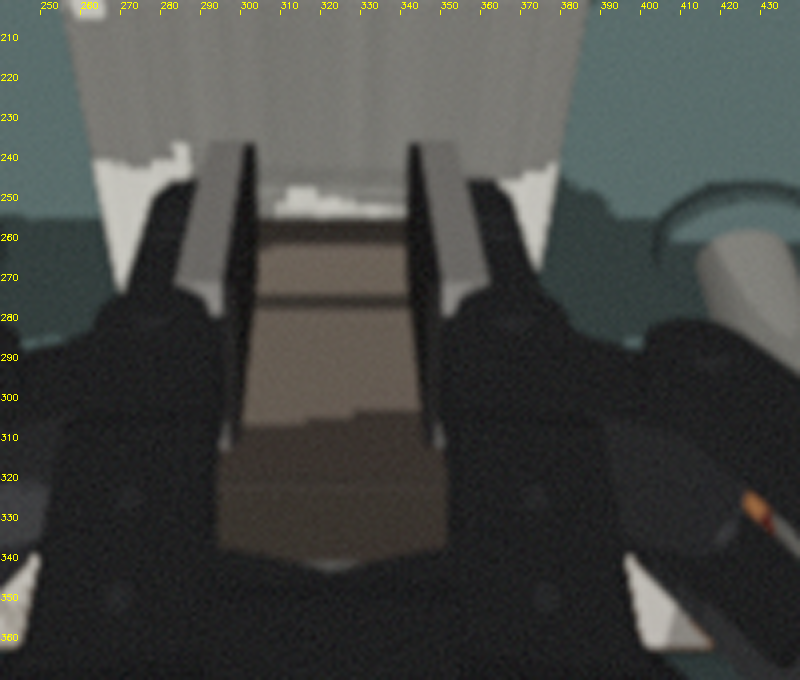

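Request:
play_rows(series=[[[0.1,0,0.25],[0,0,0]],[[0.1,0,0.25],[0,0,0]]])

```text
clock: 19.6
position: [0.5648, 0.0196, 0.0935]
eef_rot: [0.824, 0.01, 0.567, -0.016]
contact_force: [-2.2, 0.1, 1.7]
finger_gap: 0.251
```

Request:
play_rows(series=[[[0.08,0,0.2],[0,0,0]],[[0.08,0,0.2],[0,0,0]]])

```text
clock: 19.8
position: [0.5694, 0.0194, 0.0935]
eef_rot: [0.824, 0.01, 0.567, -0.016]
contact_force: [-2.7, -0.3, 1.8]
finger_gap: 0.249
```

Request:
play_rows(series=[[[0.06,0,0.15],[0,0,0]],[[0.06,0,0.15],[0,0,0]]])

```text
clock: 20.0
position: [0.5715, 0.0193, 0.0931]
eef_rot: [0.823, 0.009, 0.567, -0.016]
contact_force: [-13.2, 1.6, 9.3]
finger_gap: 0.253
```

Request:
play_rows(series=[[[0.04,0,0.1],[0,0,0]],[[0,0,0],[0,0,0]],[[0,0,0],[0,0,0]]])

```text
clock: 20.3
position: [0.5715, 0.0193, 0.0928]
eef_rot: [0.823, 0.009, 0.568, -0.016]
contact_force: [-12.5, 1.7, 7.4]
finger_gap: 0.25
```

```bash
python3 - <<'E'
from h import *
c=snap("wrist","13");print(c["state"]["position"],c["state"]["joints"].round(2),c["state"]["contact_force"])
crop(c,240,200,440,370,4,"pics/w13.png")
E
```

```text
[0.57152184 0.01931335 0.09277336] [ 0.18  0.53 -0.42  2.17  1.18  0.3   0.28] [-12.53267001   1.71814874   7.43777097]
```

View pics/w13.png

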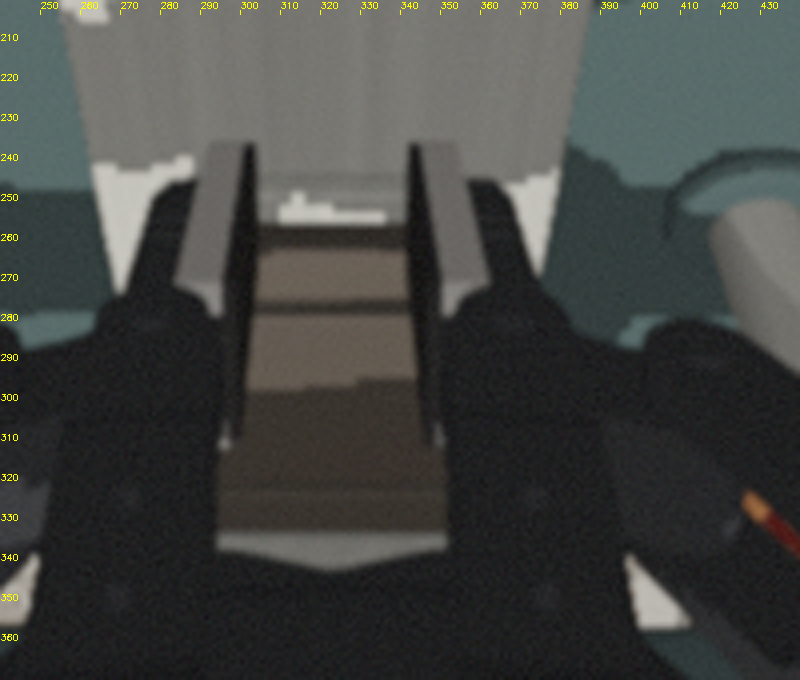

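Request:
play_rows(series=[[[-0.3,0,-0.8],[0,0,0]],[[-0.5,0,-1.5],[0,0,0]],[[-0.8,0,-1.5],[0,0,0]],[[-1.5,0,-1.5],[0,0,0]],[[-2,0,-1.5],[0,0,0]],[[-2,0,-1.2],[0,0,0]],[[0,0,0],[0,0,0]],[[0,0,0],[0,0,0]]])

```text
clock: 21.15
position: [0.4747, 0.0231, 0.1317]
eef_rot: [0.824, 0.01, 0.566, -0.016]
contact_force: [0.5, 0.5, 0.2]
finger_gap: 0.248
```

```bash
python3 - <<'E'
from h import *
c=snap("wrist","14");print(c["state"]["position"],c["state"]["joints"].round(2),c["state"]["contact_force"])
crop(c,240,200,440,370,4,"pics/w14.png")
sc=snap("scene","14");crop(sc,230,150,340,250,7,"pics/s14.png")
E
```

```text
[0.47469141 0.02306479 0.13167741] [ 0.18  0.35 -0.43  2.36  1.17  0.25  0.21] [0.47168119 0.48866444 0.21178454]
```

View pics/w14.png

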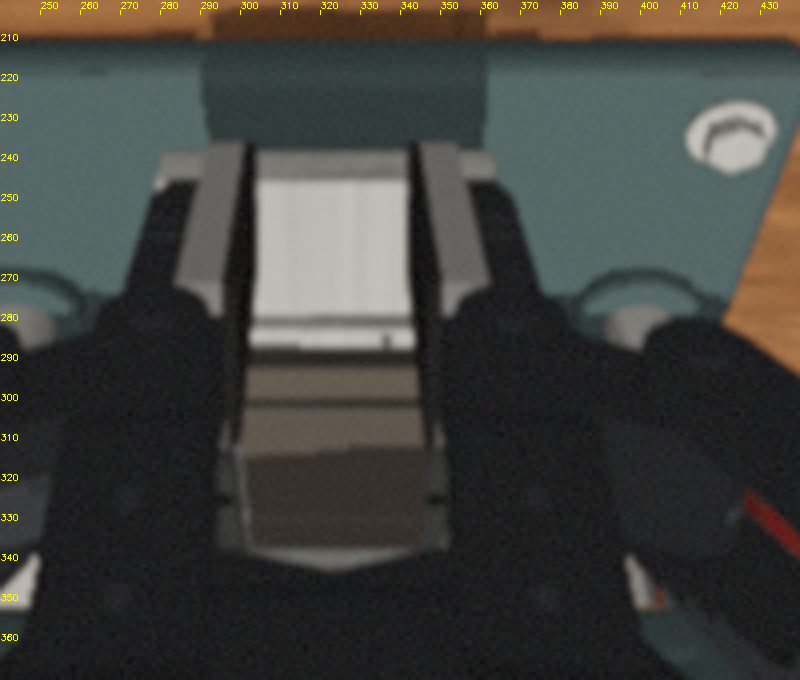

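View pics/s14.png

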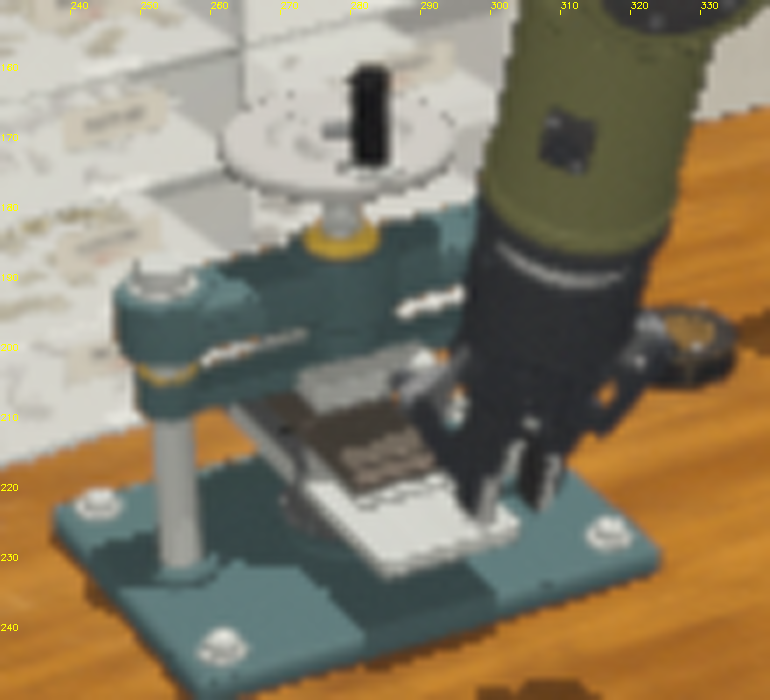

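```bash
python3 - <<'E'
from h import *
c=load("wrist14");s=c["state"]
for z in(.0645,.067):
  a=atz(c,322,245,z,s);b=atz(c,322,279.3,z,s);d=atz(c,322,282,z+.005,s);print(a,b,d,b[0]-a[0],d[0]-a[0])
# wheel from top cam: crank position
t=load("top0")
for z in(.278,.283): print("crank top c",atz(t,240+322/7,125+290/7,z))
for z in(.228,.232): print("wheel c",atz(t,240+349/7,125+193/7,z))
E
```

```text
[0.53533931 0.02010347 0.0645    ] [0.58501778 0.01819157 0.0645    ] [0.58175699 0.01833448 0.0695    ] 0.04967846463322323 0.04641767989546197
[0.53235854 0.02022689 0.067     ] [0.58121422 0.01834666 0.067     ] [0.57787898 0.01849244 0.072     ] 0.04885568021786002 0.04552044453895632
crank top c [0.59553409 0.01796557 0.278     ]
crank top c [0.59462189 0.01744642 0.283     ]
wheel c [0.6430718  0.01341819 0.228     ]
wheel c [0.64219111 0.01304113 0.232     ]
```

```bash
python3 - <<'E'
from h import *
plan([.475,.02,.34],Rdown(-1.9))
E
```

```text
pos [0.4748 0.0231 0.131 ] tool shift cm [-19.5   -0.35   7.52]
rotvec deg [-0.27 21.01  0.18] post-turn shift [-20.9   -0.31   0.03]
```

Request:
play_rows(series=[[[-2,0,0],[0,3,0]],[[-3,0,0],[0,6,0]],[[-3,0,0],[0,6,0]],[[-3,0,0],[0,6,0]],[[-3,0,0.5],[0,0,0]],[[-3,0,0.5],[0,0,0]],[[-3,0,1],[0,0,0]],[[-1,0,1],[0,0,0]],[[0,0,1],[0,0,0]],[[0,0,1],[0,0,0]],[[0,0,0],[0,0,0]],[[0,0,0],[0,0,0]]], grip=0.6)

```text
clock: 22.45
position: [0.4975, 0.0186, 0.3209]
eef_rot: [0.73, 0.01, 0.682, -0.025]
contact_force: [0.9, 1.1, -0.2]
finger_gap: 0.599
```

```bash
python3 - <<'E'
from h import *
c=snap("wrist","15");print(c["state"]["position"],c["state"]["joints"].round(2))
plan([.55,.02,.34],Rdown(-1.9))
E
```

```text
[0.49747304 0.01864185 0.32086472] [ 0.58  0.3  -0.92  1.75  0.31  1.16  1.09]
pos [0.4973 0.0187 0.3212] tool shift cm [-1.53  0.35  5.38]
rotvec deg [-0.89  3.94  1.16] post-turn shift [-1.88  0.31  5.26]
```

View pics/wrist15.png

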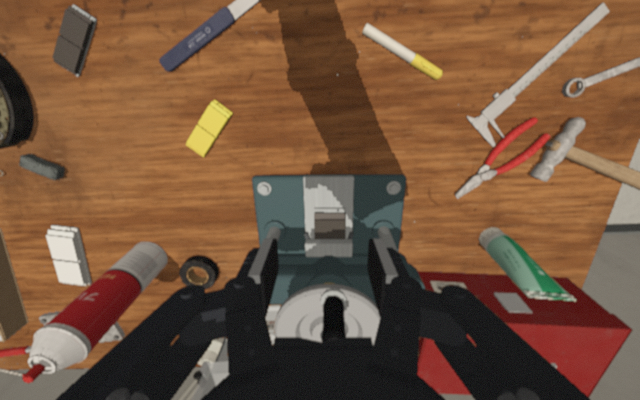

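```bash
python3 - <<'E'
from h import *
c=load("wrist15");crop(c,265,270,405,350,5,"pics/w15.png")
E
```

```text
(no output)
```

View pics/w15.png

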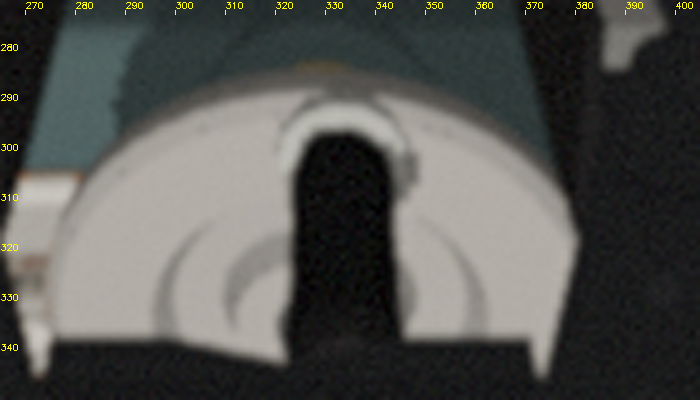

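```bash
python3 - <<'E'
from h import *
c=load("wrist15");s=c["state"]
for z in(.229,.233,.237):
  print(z,"grip near edge",atz(c,333.1,296,z,s),"disc front",atz(c,331,287.8,z-.003,s), "w",np.linalg.norm(atz(c,323.6,298,z,s)-atz(c,342.6,298,z,s)))
# line of grip upper part edges at row 335: cols 323? right 345
print(atz(c,323.3,335,.275,s),atz(c,345,335,.275,s))
E
```

```text
0.229 grip near edge [0.59889153 0.02188825 0.229     ] disc front [0.59164009 0.02018266 0.226     ] w 0.018134451315494626
0.233 grip near edge [0.59520912 0.02194875 0.233     ] disc front [0.5881482  0.02027475 0.23      ] w 0.017784433607934528
0.237 grip near edge [0.59152671 0.02200925 0.237     ] disc front [0.5846563  0.02036684 0.234     ] w 0.01743441590037444
[0.59585767 0.01345826 0.275     ] [0.59630667 0.03068544 0.275     ]
```

```bash
python3 - <<'E'
from h import *
plan([.600,.0205,.33],Rdown(-1.9))
E
```

```text
pos [0.4973 0.0187 0.3212] tool shift cm [-0.19  0.67 10.29]
rotvec deg [-0.89  3.94  1.16] post-turn shift [-0.88  0.52 10.26]
```

Request:
play_rows(series=[[[-0.5,0,0],[-0.9,3.9,1.1]],[[-0.4,0.1,1],[0,0,0]],[[0,0.1,2],[0,0,0]],[[0,0.1,2],[0,0,0]],[[0,0.1,2],[0,0,0]],[[0,0.1,2],[0,0,0]],[[0,0,1.2],[0,0,0]],[[0,0,0],[0,0,0]],[[0,0,0],[0,0,0]]])

```text
clock: 23.4
position: [0.5988, 0.0206, 0.3309]
eef_rot: [0.708, 0.011, 0.706, -0.012]
contact_force: [-0.3, 0.4, -0.2]
finger_gap: 0.604
```

```bash
python3 - <<'E'
from h import *
c=snap("wrist","16");print(c["state"]["position"],c["state"]["joints"].round(2))
sc=snap("scene","16");crop(sc,230,120,350,220,6,"pics/s16.png")
plan([.600,.0205,.264],Rdown(-1.9))
E
```

```text
[0.59883604 0.0205509  0.33094731] [ 0.43  0.51 -0.87  1.43  0.39  1.38  1.09]
pos [0.5987 0.0204 0.3315] tool shift cm [6.75 0.02 0.11]
rotvec deg [0.   0.14 0.09] post-turn shift [6.75 0.01 0.13]
```

View pics/wrist16.png

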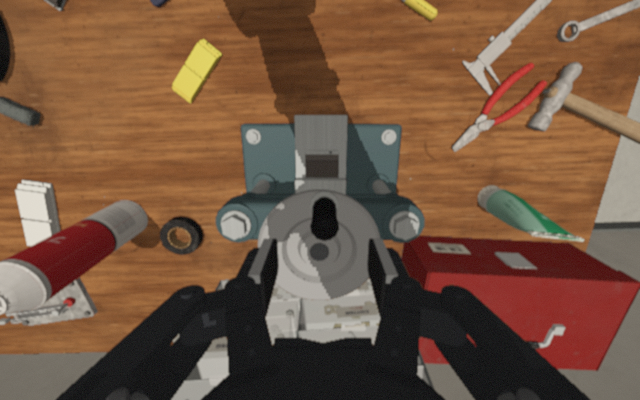

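View pics/s16.png

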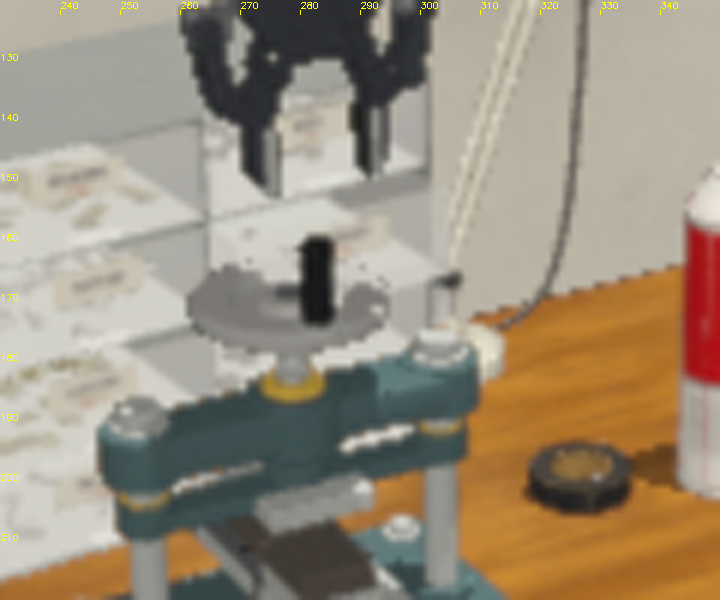

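```bash
python3 - <<'E'
from h import *
c=load("wrist16");crop(c,250,180,390,305,5,"pics/w16.png")
E
```

```text
(no output)
```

View pics/w16.png

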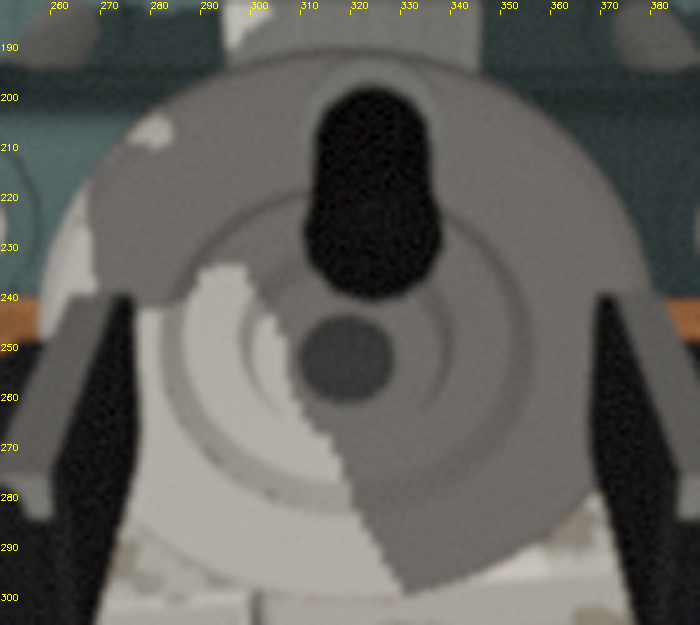

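```bash
python3 - <<'E'
from h import *
c=load("wrist16");s=c["state"]
for z in(.279,.282,.285): print("grip top",atz(c,324.6,226.4,z,s), np.linalg.norm(atz(c,311,226,z,s)-atz(c,338.2,226,z,s)))
f=atz(c,320,190.3,.231,s);b=atz(c,318,299.6,.231,s);l=atz(c,250+38/5,245,.231,s);r_=atz(c,250+655/5,245,.231,s);print(f,b,(f+b)/2,np.linalg.norm(f-b),l,r_,(l+r_)/2,np.linalg.norm(l-r_))
print("base near",atz(c,324.6,197.4,.233,s))
for z in(.235,.245):print("hub",atz(c,319.4,251.6,z,s))
E
```

```text
grip top [0.59897467 0.02175654 0.279     ] 0.01862029945350004
grip top [0.5975571  0.02178016 0.282     ] 0.018297601459534085
grip top [0.59613952 0.02180378 0.285     ] 0.017974903465568123
[0.58836835 0.0185107  0.231     ] [0.6989334  0.01273262 0.231     ] [0.64365087 0.01562166 0.231     ] 0.1107159232850127 [ 0.63807053 -0.03917033  0.231     ] [0.64153635 0.07133005 0.231     ] [0.63980344 0.01607986 0.231     ] 0.11055472369699564
base near [0.59408046 0.02218048 0.233     ]
hub [0.6441715  0.01607393 0.235     ]
hub [0.6383221  0.01639845 0.245     ]
```

Request:
play_rows(series=[[[1.5,0.1,0.05],[0,0,0]],[[2,0,0],[0,0,0]],[[2,0,0],[0,0,0]],[[1.2,0,0],[0,0,0]],[[0,0,0],[0,0,0]]])

```text
clock: 24.0
position: [0.5992, 0.0206, 0.2632]
eef_rot: [0.707, 0.011, 0.707, -0.013]
contact_force: [-0.5, -0.2, 0.3]
finger_gap: 0.599
```

Request:
play_rows(series=[[[0,0,0],[0,0,0]],[[0,0,0],[0,0,0]],[[0,0,0],[0,0,0]],[[0,0,0],[0,0,0]],[[0,0,0],[0,0,0]],[[0,0,0],[0,0,0]]], grip=0.1, grip_force=60)

```text
clock: 24.6
position: [0.6007, 0.0216, 0.2657]
eef_rot: [0.709, 0.011, 0.705, -0.012]
contact_force: [-0.2, 0.0, 6.6]
finger_gap: 0.212
```

```bash
python3 - <<'E'
from h import *
c=snap("wrist","17");print(c["state"]["position"],c["state"]["joints"].round(2),c["state"]["contact_force"],c["state"]["finger_gap"])
E
```

```text
[0.60067678 0.02155953 0.26569063] [ 0.43  0.55 -0.85  1.55  0.43  1.23  1.05] [-0.19091803  0.01465646  6.58811316] 0.21233882926577155
```

View pics/wrist17.png

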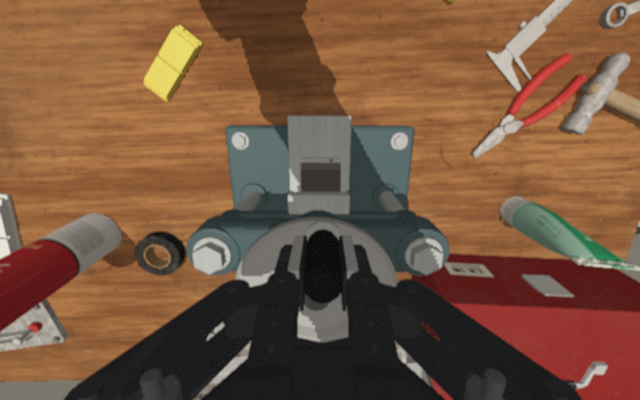

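```bash
cat > rows.py <<'E'
import sys,numpy as np,json
# usage: phi_start step n
a=np.radians(-1.9)
def rows(p0,step,n,r=4.5):
    out=[];acc=np.zeros(3)
    P=lambda p:np.array([r*np.cos(np.radians(p)),r*np.sin(np.radians(p))])
    for i in range(1,n+1):
        d=P(p0-step*i)-P(p0);t=np.array([2.0*step*i/360,-d[0]*np.sin(a)+d[1]*np.cos(a),d[0]*np.cos(a)+d[1]*np.sin(a)])
        q=np.round(t-acc,2);acc+=q;out.append([[float(x) for x in q],[0,0,0]])
    print("end phi",p0-step*n);print(json.dumps(out))
rows(float(sys.argv[1]),float(sys.argv[2]),int(sys.argv[3]))
E
python3 rows.py 172.4 10 4; python3 rows.py 132.4 10 14
```

```text
end phi 132.4
[[[0.06, 0.77, 0.15], [0, 0, 0]], [[0.05, 0.73, 0.27], [0, 0, 0]], [[0.06, 0.68, 0.4], [0, 0, 0]], [[0.05, 0.59, 0.51], [0, 0, 0]]]
end phi -7.599999999999994
[[[0.06, 0.5, 0.61], [0, 0, 0]], [[0.05, 0.38, 0.68], [0, 0, 0]], [[0.06, 0.26, 0.74], [0, 0, 0]], [[0.05, 0.13, 0.78], [0, 0, 0]], [[0.06, -0.01, 0.78], [0, 0, 0]], [[0.05, -0.15, 0.77], [0, 0, 0]], [[0.06, -0.28, 0.73], [0, 0, 0]], [[0.05, -0.4, 0.68], [0, 0, 0]], [[0.06, -0.51, 0.59], [0, 0, 0]], [[0.06, -0.6, 0.5], [0, 0, 0]], [[0.05, -0.69, 0.38], [0, 0, 0]], [[0.06, -0.74, 0.26], [0, 0, 0]], [[0.05, -0.77, 0.13], [0, 0, 0]], [[0.06, -0.79, -0.01], [0, 0, 0]]]
```

Request:
play_rows(series=[[[0.06,0.77,0.15],[0,0,0]],[[0.05,0.73,0.27],[0,0,0]],[[0.06,0.68,0.4],[0,0,0]],[[0.05,0.59,0.51],[0,0,0]]], grip_force=80)

```text
clock: 25.05
position: [0.6132, 0.0471, 0.2636]
eef_rot: [0.707, 0.011, 0.707, -0.014]
contact_force: [-8.7, -5.3, 13.0]
finger_gap: 0.21
```

```bash
cat > st.py <<'E'
from h import *
from plant import r
s=r.observe();p=np.array(s["position"]);f=np.array(s["contact_force"]);C=np.array([.6445,.0155])
phi=np.arctan2(p[1]-C[1],p[0]-C[0]);t=np.array([np.sin(phi),-np.cos(phi)])  # clockwise dir
print("clk",s["clock"],"pos",p.round(4),"phi",np.degrees(phi).round(1),"rad",np.hypot(*(p[:2]-C)).round(4),"resist",(-(f[:2]@t)).round(2),"radialF",(f[:2]@[np.cos(phi),np.sin(phi)]).round(2),"fz",f[2].round(1),"gap",round(s["finger_gap"],3),"tz",np.array(s["ft_torque"]).round(2),"j",np.array(s["joints"]).round(2))
E
python3 st.py
```

```text
clk 25.05 pos [0.6132 0.0471 0.2636] phi 134.8 rad 0.0445 resist 9.91 radialF 2.3 fz 13.0 gap 0.21 tz [-1.02  1.83  0.02] j [ 0.37  0.58 -0.84  1.51  0.45  1.25  1.01]
```

Request:
play_rows(series=[[[0.06,0.5,0.61],[0,0,0]],[[0.05,0.38,0.68],[0,0,0]],[[0.06,0.26,0.74],[0,0,0]],[[0.05,0.13,0.78],[0,0,0]],[[0.06,-0.01,0.78],[0,0,0]],[[0.05,-0.15,0.77],[0,0,0]],[[0.06,-0.28,0.73],[0,0,0]],[[0.05,-0.4,0.68],[0,0,0]],[[0.06,-0.51,0.59],[0,0,0]],[[0.06,-0.6,0.5],[0,0,0]],[[0.05,-0.69,0.38],[0,0,0]],[[0.06,-0.74,0.26],[0,0,0]],[[0.05,-0.77,0.13],[0,0,0]],[[0.06,-0.79,-0.01],[0,0,0]]])

```text
clock: 26.45
position: [0.6902, 0.0144, 0.2562]
eef_rot: [0.709, 0.012, 0.705, -0.008]
contact_force: [2.6, 10.6, 2.5]
finger_gap: 0.213
```

```bash
python3 st.py; python3 rows.py -7.6 10 9;python3 rows.py -97.6 5 4;python3 rows.py -117.6 5 4;python3 rows.py -137.6 5 4
```

```text
clk 26.45 pos [0.6902 0.0144 0.2562] phi -1.3 rad 0.0457 resist 10.65 radialF 2.4 fz 2.5 gap 0.213 tz [ 2.05 -0.45 -0.07] j [ 0.35  0.7  -0.81  1.3   0.49  1.34  1.1 ]
end phi -97.6
[[[0.06, -0.77, -0.15], [0, 0, 0]], [[0.05, -0.73, -0.27], [0, 0, 0]], [[0.06, -0.68, -0.4], [0, 0, 0]], [[0.05, -0.59, -0.51], [0, 0, 0]], [[0.06, -0.5, -0.61], [0, 0, 0]], [[0.05, -0.38, -0.69], [0, 0, 0]], [[0.06, -0.26, -0.74], [0, 0, 0]], [[0.05, -0.13, -0.77], [0, 0, 0]], [[0.06, 0.01, -0.78], [0, 0, 0]]]
end phi -117.6
[[[0.03, 0.06, -0.39], [0, 0, 0]], [[0.03, 0.09, -0.38], [0, 0, 0]], [[0.02, 0.12, -0.37], [0, 0, 0]], [[0.03, 0.15, -0.36], [0, 0, 0]]]
end phi -137.6
[[[0.03, 0.19, -0.35], [0, 0, 0]], [[0.03, 0.21, -0.32], [0, 0, 0]], [[0.02, 0.24, -0.31], [0, 0, 0]], [[0.03, 0.27, -0.29], [0, 0, 0]]]
end phi -157.6
[[[0.03, 0.29, -0.26], [0, 0, 0]], [[0.03, 0.32, -0.24], [0, 0, 0]], [[0.02, 0.33, -0.2], [0, 0, 0]], [[0.03, 0.35, -0.18], [0, 0, 0]]]
```

Request:
play_rows(series=[[[0.06,-0.77,-0.15],[0,0,0]],[[0.05,-0.73,-0.27],[0,0,0]],[[0.06,-0.68,-0.4],[0,0,0]],[[0.05,-0.59,-0.51],[0,0,0]],[[0.06,-0.5,-0.61],[0,0,0]],[[0.05,-0.38,-0.69],[0,0,0]],[[0.06,-0.26,-0.74],[0,0,0]],[[0.05,-0.13,-0.77],[0,0,0]],[[0.06,0.01,-0.78],[0,0,0]]])

```text
clock: 27.35
position: [0.6421, -0.0294, 0.2511]
eef_rot: [0.711, 0.012, 0.703, -0.012]
contact_force: [11.0, 0.3, 1.1]
finger_gap: 0.208
```

```bash
python3 st.py
```

```text
clk 27.35 pos [ 0.6421 -0.0294  0.2511] phi -93.0 rad 0.0449 resist 11.0 radialF -0.88 fz 1.1 gap 0.208 tz [ 0.21 -2.14 -0.02] j [ 0.47  0.63 -0.83  1.46  0.47  1.25  1.13]
```

Request:
play_rows(series=[[[0.03,0.06,-0.39],[0,0,0]],[[0.03,0.09,-0.38],[0,0,0]],[[0.02,0.12,-0.37],[0,0,0]],[[0.03,0.15,-0.36],[0,0,0]]])

```text
clock: 27.75
position: [0.6273, -0.0258, 0.25]
eef_rot: [0.711, 0.012, 0.703, -0.013]
contact_force: [10.0, -2.5, 1.8]
finger_gap: 0.209
```

```bash
python3 st.py
```

```text
clk 27.75 pos [ 0.6273 -0.0258  0.25  ] phi -112.6 rad 0.0447 resist 10.17 radialF -1.48 fz 1.8 gap 0.209 tz [-0.49 -1.98 -0.11] j [ 0.48  0.6  -0.83  1.5   0.47  1.23  1.11]
```

Request:
play_rows(series=[[[0.03,0.19,-0.35],[0,0,0]],[[0.03,0.21,-0.32],[0,0,0]],[[0.02,0.24,-0.31],[0,0,0]],[[0.03,0.27,-0.29],[0,0,0]]])

```text
clock: 28.15
position: [0.6148, -0.0176, 0.2489]
eef_rot: [0.711, 0.012, 0.703, -0.014]
contact_force: [8.2, -5.9, 3.1]
finger_gap: 0.207
```

```bash
python3 st.py
```

```text
clk 28.15 pos [ 0.6148 -0.0176  0.2489] phi -131.9 rad 0.0445 resist 10.06 radialF -1.09 fz 3.1 gap 0.207 tz [-1.12 -1.65 -0.05] j [ 0.48  0.59 -0.84  1.54  0.46  1.21  1.1 ]
```

Request:
play_rows(series=[[[0.03,0.29,-0.26],[0,0,0]],[[0.03,0.32,-0.24],[0,0,0]],[[0.02,0.33,-0.2],[0,0,0]],[[0.03,0.35,-0.18],[0,0,0]]])

```text
clock: 28.55
position: [0.6056, -0.0056, 0.2477]
eef_rot: [0.71, 0.011, 0.704, -0.015]
contact_force: [3.0, -9.3, 7.7]
finger_gap: 0.208
```

```bash
python3 st.py; for p in -157.6 -172.6 -187.6 -202.6 -217.6 -232.6 -247.6 -262.6 -277.6 -292.6 -307.6 -322.6; do python3 rows.py $p 5 3; done
```

```text
clk 28.55 pos [ 0.6056 -0.0056  0.2477] phi -151.5 rad 0.0443 resist 9.63 radialF 1.85 fz 7.7 gap 0.208 tz [-1.78 -0.69 -0.05] j [ 0.46  0.57 -0.84  1.57  0.46  1.2   1.07]
end phi -172.6
[[[0.03, 0.36, -0.15], [0, 0, 0]], [[0.03, 0.38, -0.11], [0, 0, 0]], [[0.02, 0.38, -0.08], [0, 0, 0]]]
end phi -187.6
[[[0.03, 0.39, -0.05], [0, 0, 0]], [[0.03, 0.39, -0.01], [0, 0, 0]], [[0.02, 0.39, 0.02], [0, 0, 0]]]
end phi -202.6
[[[0.03, 0.39, 0.06], [0, 0, 0]], [[0.03, 0.38, 0.09], [0, 0, 0]], [[0.02, 0.37, 0.12], [0, 0, 0]]]
end phi -217.6
[[[0.03, 0.36, 0.15], [0, 0, 0]], [[0.03, 0.35, 0.19], [0, 0, 0]], [[0.02, 0.33, 0.22], [0, 0, 0]]]
end phi -232.6
[[[0.03, 0.31, 0.24], [0, 0, 0]], [[0.03, 0.28, 0.27], [0, 0, 0]], [[0.02, 0.27, 0.29], [0, 0, 0]]]
end phi -247.6
[[[0.03, 0.24, 0.31], [0, 0, 0]], [[0.03, 0.2, 0.34], [0, 0, 0]], [[0.02, 0.18, 0.35], [0, 0, 0]]]
end phi -262.6
[[[0.03, 0.15, 0.36], [0, 0, 0]], [[0.03, 0.11, 0.38], [0, 0, 0]], [[0.02, 0.08, 0.38], [0, 0, 0]]]
end phi -277.6
[[[0.03, 0.05, 0.39], [0, 0, 0]], [[0.03, 0.01, 0.39], [0, 0, 0]], [[0.02, -0.02, 0.39], [0, 0, 0]]]
end phi -292.6
[[[0.03, -0.06, 0.39], [0, 0, 0]], [[0.03, -0.09, 0.38], [0, 0, 0]], [[0.02, -0.12, 0.37], [0, 0, 0]]]
end phi -307.6
[[[0.03, -0.15, 0.36], [0, 0, 0]], [[0.03, -0.19, 0.35], [0, 0, 0]], [[0.02, -0.22, 0.33], [0, 0, 0]]]
end phi -322.6
[[[0.03, -0.24, 0.31], [0, 0, 0]], [[0.03, -0.27, 0.28], [0, 0, 0]], [[0.02, -0.29, 0.27], [0, 0, 0]]]
end phi -337.6
[[[0.03, -0.31, 0.24], [0, 0, 0]], [[0.03, -0.34, 0.2], [0, 0, 0]], [[0.02, -0.35, 0.18], [0, 0, 0]]]
```

Request:
play_rows(series=[[[0.03,0.36,-0.15],[0,0,0]],[[0.03,0.38,-0.11],[0,0,0]],[[0.02,0.38,-0.08],[0,0,0]]])

```text
clock: 28.85
position: [0.6015, 0.0054, 0.2469]
eef_rot: [0.709, 0.011, 0.705, -0.016]
contact_force: [-0.7, -10.1, 10.3]
finger_gap: 0.208
```

```bash
python3 st.py
```

```text
clk 28.85 pos [0.6015 0.0054 0.2469] phi -166.7 rad 0.0442 resist 9.7 radialF 3.01 fz 10.3 gap 0.208 tz [-1.88  0.14 -0.01] j [ 0.45  0.57 -0.84  1.58  0.45  1.2   1.05]
```

Request:
play_rows(series=[[[0.03,0.39,-0.05],[0,0,0]],[[0.03,0.39,-0.01],[0,0,0]],[[0.02,0.39,0.02],[0,0,0]]])

```text
clock: 29.15
position: [0.6004, 0.0175, 0.246]
eef_rot: [0.708, 0.011, 0.706, -0.016]
contact_force: [-4.6, -8.7, 12.3]
finger_gap: 0.21
```

```bash
python3 st.py
```

```text
clk 29.15 pos [0.6004 0.0175 0.246 ] phi 177.5 rad 0.0441 resist 8.88 radialF 4.2 fz 12.3 gap 0.21 tz [-1.82  1.03  0.03] j [ 0.43  0.57 -0.84  1.58  0.45  1.2   1.03]
```

Request:
play_rows(series=[[[0.03,0.39,0.06],[0,0,0]],[[0.03,0.38,0.09],[0,0,0]],[[0.02,0.37,0.12],[0,0,0]]])

```text
clock: 29.45
position: [0.6026, 0.0297, 0.2451]
eef_rot: [0.708, 0.011, 0.706, -0.015]
contact_force: [-7.9, -7.8, 12.6]
finger_gap: 0.205
```

```bash
python3 st.py
```

```text
clk 29.45 pos [0.6026 0.0297 0.2451] phi 161.3 rad 0.0442 resist 9.94 radialF 5.01 fz 12.6 gap 0.205 tz [-1.39  1.59 -0.05] j [ 0.4   0.58 -0.84  1.57  0.46  1.2   1.01]
```

Request:
play_rows(series=[[[0.03,0.36,0.15],[0,0,0]],[[0.03,0.35,0.19],[0,0,0]],[[0.02,0.33,0.22],[0,0,0]]])

```text
clock: 29.75
position: [0.6081, 0.0408, 0.2443]
eef_rot: [0.707, 0.011, 0.707, -0.014]
contact_force: [-8.2, -4.6, 12.7]
finger_gap: 0.208
```

```bash
python3 st.py
```

```text
clk 29.75 pos [0.6081 0.0408 0.2443] phi 145.2 rad 0.0443 resist 8.4 radialF 4.09 fz 12.7 gap 0.208 tz [-1.04  1.83  0.02] j [ 0.38  0.59 -0.83  1.55  0.46  1.21  1.  ]
```

Request:
play_rows(series=[[[0.03,0.31,0.24],[0,0,0]],[[0.03,0.28,0.27],[0,0,0]],[[0.02,0.27,0.29],[0,0,0]]])

```text
clock: 30.05
position: [0.6162, 0.0499, 0.2434]
eef_rot: [0.707, 0.011, 0.707, -0.014]
contact_force: [-9.7, -4.2, 10.9]
finger_gap: 0.209
```

```bash
python3 st.py
```

```text
clk 30.05 pos [0.6162 0.0499 0.2434] phi 129.4 rad 0.0445 resist 10.18 radialF 2.91 fz 10.9 gap 0.209 tz [-0.72  1.85  0.  ] j [ 0.36  0.6  -0.83  1.53  0.46  1.22  0.99]
```

Request:
play_rows(series=[[[0.03,0.24,0.31],[0,0,0]],[[0.03,0.2,0.34],[0,0,0]],[[0.02,0.18,0.35],[0,0,0]]])

```text
clock: 30.35
position: [0.625, 0.0557, 0.2427]
eef_rot: [0.706, 0.01, 0.708, -0.014]
contact_force: [-15.6, -5.1, 15.7]
finger_gap: 0.212
```

```bash
python3 st.py
```

```text
clk 30.35 pos [0.625  0.0557 0.2427] phi 115.9 rad 0.0447 resist 16.25 radialF 2.2 fz 15.7 gap 0.212 tz [-0.89  3.08 -0.02] j [ 0.34  0.62 -0.82  1.5   0.47  1.23  0.98]
```

```bash
python3 rows.py -247.6 5 12
```

```text
end phi -307.6
[[[0.03, 0.15, 0.36], [0, 0, 0]], [[0.03, 0.11, 0.38], [0, 0, 0]], [[0.02, 0.08, 0.38], [0, 0, 0]], [[0.03, 0.05, 0.39], [0, 0, 0]], [[0.03, 0.01, 0.4], [0, 0, 0]], [[0.03, -0.02, 0.39], [0, 0, 0]], [[0.02, -0.06, 0.39], [0, 0, 0]], [[0.03, -0.09, 0.38], [0, 0, 0]], [[0.03, -0.12, 0.37], [0, 0, 0]], [[0.03, -0.16, 0.36], [0, 0, 0]], [[0.03, -0.18, 0.35], [0, 0, 0]], [[0.02, -0.22, 0.33], [0, 0, 0]]]
```

Request:
play_rows(series=[[[0.03,0.15,0.36],[0,0,0]],[[0.03,0.11,0.38],[0,0,0]],[[0.02,0.08,0.38],[0,0,0]]])

```text
clock: 30.65
position: [0.636, 0.0596, 0.2419]
eef_rot: [0.706, 0.01, 0.708, -0.013]
contact_force: [-16.3, -3.2, 14.5]
finger_gap: 0.209
```

```bash
python3 st.py
```

```text
clk 30.65 pos [0.636  0.0596 0.2419] phi 100.9 rad 0.045 resist 16.58 radialF -0.01 fz 14.5 gap 0.209 tz [-0.43  3.29  0.  ] j [ 0.32  0.63 -0.82  1.47  0.48  1.25  0.98]
```

Request:
play_rows(series=[[[0.03,0.05,0.39],[0,0,0]],[[0.03,0.01,0.4],[0,0,0]],[[0.03,-0.02,0.39],[0,0,0]]])

```text
clock: 30.95
position: [0.6475, 0.0606, 0.2411]
eef_rot: [0.706, 0.01, 0.708, -0.012]
contact_force: [-15.8, -0.9, 15.2]
finger_gap: 0.208
```

```bash
python3 st.py
```

```text
clk 30.95 pos [0.6475 0.0606 0.2411] phi 86.1 rad 0.0452 resist 15.75 radialF -1.99 fz 15.2 gap 0.208 tz [-0.05  3.4  -0.05] j [ 0.31  0.65 -0.81  1.44  0.48  1.26  0.99]
```

Request:
play_rows(series=[[[0.02,-0.06,0.39],[0,0,0]],[[0.03,-0.09,0.38],[0,0,0]],[[0.03,-0.12,0.37],[0,0,0]]])

```text
clock: 31.25
position: [0.6586, 0.0587, 0.2403]
eef_rot: [0.706, 0.011, 0.708, -0.011]
contact_force: [-17.3, 2.4, 13.4]
finger_gap: 0.211
```

```bash
python3 st.py
```

```text
clk 31.25 pos [0.6586 0.0587 0.2403] phi 72.0 rad 0.0454 resist 17.22 radialF -3.11 fz 13.4 gap 0.211 tz [0.44 3.55 0.03] j [ 0.3   0.67 -0.81  1.41  0.49  1.28  1.  ]
```

Request:
play_rows(series=[[[0.03,-0.16,0.36],[0,0,0]],[[0.03,-0.18,0.35],[0,0,0]],[[0.02,-0.22,0.33],[0,0,0]]])

```text
clock: 31.55
position: [0.6686, 0.0542, 0.2395]
eef_rot: [0.706, 0.011, 0.708, -0.01]
contact_force: [-17.0, 5.8, 11.6]
finger_gap: 0.208
```

```bash
python3 st.py
```

```text
clk 31.55 pos [0.6686 0.0542 0.2395] phi 58.1 rad 0.0456 resist 17.46 radialF -4.03 fz 11.6 gap 0.208 tz [1.13 3.48 0.02] j [ 0.3   0.68 -0.81  1.38  0.49  1.29  1.02]
```

Request:
play_rows(series=[[[0.03,-0.24,0.31],[0,0,0]],[[0.03,-0.27,0.28],[0,0,0]],[[0.02,-0.29,0.27],[0,0,0]],[[0,0,0],[0,0,0]],[[0,0,0],[0,0,0]]])

```text
clock: 32.05
position: [0.6774, 0.0472, 0.2387]
eef_rot: [0.706, 0.011, 0.708, -0.009]
contact_force: [-13.9, 7.5, 9.5]
finger_gap: 0.208
```

```bash
python3 st.py
```

```text
clk 32.05 pos [0.6774 0.0472 0.2387] phi 43.9 rad 0.0457 resist 15.07 radialF -4.84 fz 9.5 gap 0.208 tz [1.48 2.78 0.04] j [ 0.31  0.7  -0.8   1.35  0.5   1.3   1.03]
```

Request:
play_rows(series=[[[0.03,-0.36,0.28],[0,0,0]],[[0,0,0],[0,0,0]],[[0,0,0],[0,0,0]],[[0,0.24,-0.2],[0,0,0]],[[0,0,0],[0,0,0]]])

```text
clock: 32.55
position: [0.6799, 0.0444, 0.2385]
eef_rot: [0.707, 0.011, 0.707, -0.01]
contact_force: [-7.1, 4.9, 7.6]
finger_gap: 0.205
```

```bash
python3 st.py
```

```text
clk 32.55 pos [0.6799 0.0444 0.2385] phi 39.2 rad 0.0457 resist 8.3 radialF -2.41 fz 7.6 gap 0.205 tz [1.1  1.59 0.  ] j [ 0.31  0.7  -0.8   1.35  0.5   1.3   1.04]
```

Request:
play_rows(series=[[[0,0,0],[0,0,0]],[[0,0,0],[0,0,0]],[[0,0,0],[0,0,0]],[[0,0,0],[0,0,0]],[[-0.5,0,0],[0,0,0]],[[-2,0,0],[0,0,0]],[[-3,0,0],[0,0,0]],[[-3,0,0],[0,0,0]],[[-1.5,0,0],[0,0,0]],[[0,0,0],[0,0,0]],[[0,0,0],[0,0,0]]], grip=0.6)

```text
clock: 33.65
position: [0.6812, 0.0412, 0.3367]
eef_rot: [0.708, 0.011, 0.706, -0.012]
contact_force: [-0.0, 0.7, -0.3]
finger_gap: 0.597
```

```bash
python3 st.py; python3 - <<'E'
from h import *
c=snap("wrist","20");crop(c,230,100,410,280,4,"pics/w20.png")
sc=snap("scene","20");crop(sc,230,120,350,250,5,"pics/s20.png")
E
```

```text
clk 33.65 pos [0.6812 0.0412 0.3367] phi 35.0 rad 0.0448 resist 0.57 radialF 0.35 fz -0.3 gap 0.597 tz [0.   0.03 0.02] j [ 0.3   0.64 -0.82  1.17  0.46  1.5   1.09]
```

View pics/w20.png

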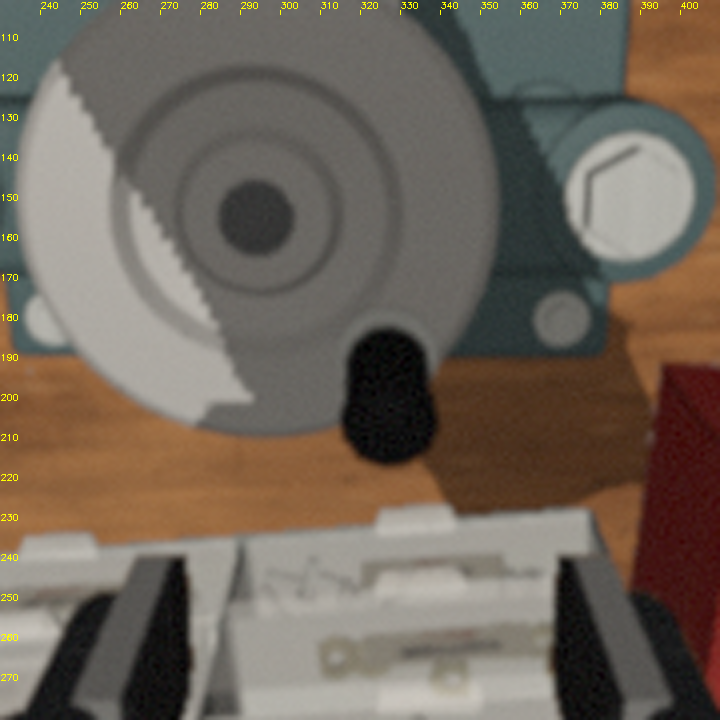

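View pics/s20.png

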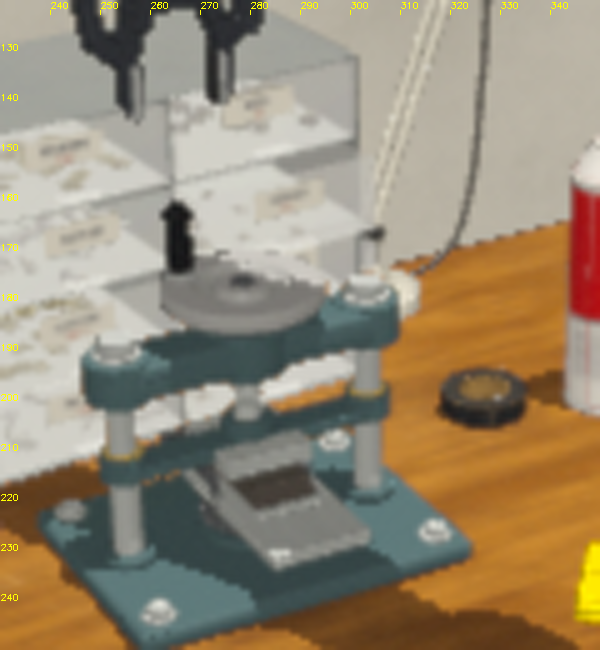

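```bash
python3 - <<'E'
from h import *
c=load("wrist20");s=c["state"]
g=atz(c,230+390/4,100+412/4,.257,s);h=atz(c,294,154.5,.211,s);print(g,h,s["position"])
for C in(h[:2],np.array([.6437,.0158]),np.array([.6445,.0155])): d=g[:2]-C;print(np.degrees(np.arctan2(d[1],d[0])),np.hypot(*d))
E
```

```text
[0.67478876 0.04493838 0.257     ] [0.64474753 0.01645148 0.211     ] [0.68119001 0.04115605 0.3367441 ]
43.4787597324014 0.04140023937447879
43.145200612779604 0.04260934777306436
44.18429615245466 0.04223775007345056
```

```bash
python3 -c "
from plant import close_job
print(close_job())"
```

```text
the job is handed in; nothing more can be done
None
```

I handed the job in after about 34 of the 72 s. The pad is home on the bed and clamped about a quarter turn past contact. The verdict isn't reported, so I can't confirm it passed.

**Pad:** I took the larger grey pad at top-view pixel (394, 209) and left the small grey, yellow and white ones. I laid it lining up on the bed, whose top I felt at about 65 mm. I then slid it between the guides, leaning back about 21 degrees, until the stop resisted with about 13 N. In the wrist view its front end was 46 to 49 mm behind the bed's front edge; fully home is 46 mm.

**Clamp:** I wound the crank by its grip. The resistance was about 10 N, then rose to about 16 N between 129 and 116 degrees of crank position, which I took as the touch. I stopped at 39 degrees by the tool position; an image check after letting go gave about 43 degrees. Taking the touch at 129 degrees, that is 86 to 90 degrees past contact. The latest touch the readings allow makes it about 75 degrees, still inside the tolerance. The clamping force itself was not measured.

**At hand-in:** The gripper was open, clear above the wheel, with no force on it. The can, tube, scuff pad and marker were never touched, though I didn't measure them again at the end.

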